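Line up the guard door's hinge for the pin

TASK

Be my second pair of hands while I rehang the splash guard door: pull the hinge pin straight up out of the post's two knuckles, lower it into the empty glass beaker standing near it and let go of it there. Then fetch the door by its top rail and bring its single knuckle into the gap between the post's two knuckles, upright and with all the holes in line, so that the pin would drop straight through. Finish while still holding the door there, still and with its whole weight in the gripper, resting on neither the worktop nor the post; go gently, knock nothing over, and leave the white bottle, the dropper bottle and the tweezers where they are.

Things in the scene. Friction and masses are not known exactly. Their poses are not given: they have to be found in the camera images.
- jamb_gap (a point): On the post's hinge axis, mid-height of the gap between its two upright steel knuckles (tubes 18 mm outside, 11 mm hole, the lower 35-60 mm and the upper 90-115 mm above the worktop): 75 mm high. Axes: z up; x from the leaf into the post. Seen from this axis the post starts at x +9, y +12 mm and the leaf behind the gap at y +16 mm; the gap is open to -x and -y.
- jamb: The fixed post, 40 x 40 mm, 116 mm high, on a foot 8 mm thick (x -45 to 65, y -38 to 46 mm; screw heads to 11 mm). Origin: foot of the post, axes as jamb_gap's. The fixed homogeniser, 0.53 m high, stands left of it on the blue mat (world y -0.11 to 0.06 m, x 0.40 to 0.66 m): pass it on the robot's side, nearer than x 0.32 m. A door with its axes parallel to these, entering along +y, stands as when shut and clears the post.
- door_knuckle (a point): Centre of the loose door's single steel knuckle (tube 18 mm outside, 11 mm hole, 25 mm high, upright): x -17, y +72, z +60 mm from the door's origin, or x -17, y +72, z -48 mm from door_grip. Axes as the door's. When done it lies on jamb_gap.
- door_grip (a point): Where to grip the door: middle of its top rail, 12 mm below the top edge and 108 mm above the door's underside. The rail is 16 mm thick (x), 120 mm wide (y), 30 mm high; grip it across x. Axes as the door's.
- door: The splash guard door, loose, 0.24-0.39 kg: aluminium frame, clear pane, 120 mm wide (y), 120 high (z), 16 thick (x; 26 in the lowest 16 mm), steel hinge leaf on its -x face at the +y edge, knuckle beyond that edge. Starts standing on the worktop. Origin: centre of the underside; y towards the hinge, z up. Raised 15 mm, its knuckle is level with the gap.
- pin_grip (a point): Middle of the round black ribbed grip (24 mm across, 26 mm high) of the steel hinge pin, which starts standing in both knuckles of the post: 138.5 mm above the worktop, the grip's underside at 124.5 mm. z runs up the pin.
- pin_tip (a point): The pin's lower end, 108.5 mm below pin_grip. Shaft 8 mm thick with a tapered nose; a 13 mm collar 85 mm above the tip rests on the upper knuckle. The tip starts 30 mm above the worktop and must rise 85 mm to leave the upper knuckle.
- pin: The hinge pin, loose, 0.05 kg; origin at its tip, z up the pin. Let go in the beaker it leans against the rim.
- beaker_in (a point): Centre of the empty glass beaker (loose, 0.06 kg), 34 mm above the worktop. It is 54 mm across the rim, 50 mm at the foot, 68 mm high; inside at least 40 mm wide; floor 2 mm thick.
- bottle: White round plastic bottle, 46 mm across, 104 mm high, behind the work; origin at its foot. Leave it alone.
- dropper: Brown glass dropper bottle with a black bulb, 36 mm across, 103 mm high, standing right of the work; origin at its foot. Leave it alone.
- tweezers: Steel tweezers, 119 mm long and 11 mm high, lying on the worktop to the right; origin under their middle. Leave them alone.

How it is judged:
On the way:
1. the pin is out of the hinge and stands in the beaker, let go (horizontal distance between pin_tip and beaker_in below 0.027 m and height (world z) of pin_tip below 0.025 m and angle between beaker_in's own z axis and vertical below 0.15 rad and contact force between the fingers and pin below 0.1 N), for 0.3 s.
At the end, for the whole second after the job is handed in: The door hangs in the gripper at rest, upright within 0.06 rad, its knuckle within 3 mm of the post's hinge axis and 3 mm of the gap's mid height, bearing on the post with under 1.5 N and clear of the worktop; the pin lies let go in the standing beaker (all of step 1 and horizontal distance between door_knuckle and jamb_gap below 0.003 m and z of door_knuckle in the frame of jamb_gap between -0.003 and 0.003 m and angle between door_grip's own z axis and vertical below 0.06 rad and contact force between the fingers and door above 3 N and contact force between door and jamb below 1.5 N and height (world z) of door above 0.008 m and linear speed of door below 0.02 m/s and angular speed of door below 0.15 rad/s); the arm keeps its last pose, push and grip.
It fails at once if the door is pressed against the post with more than 20 N (contact force between door and jamb above 20 N).
It fails at once if the door is knocked over (angle between door_grip's own z axis and vertical above 0.5 rad).
It fails at once if the pin is dropped from a height (linear speed of pin above 0.9 m/s and contact force between the fingers and pin below 0.05 N).
It fails at once if the beaker is knocked over (angle between beaker_in's own z axis and vertical above 0.5 rad).
It fails at once if the white bottle, dropper bottle or tweezers are displaced by more than 30 mm (distance of any of bottle, dropper, tweezers from where it was at the start of the episode above 0.03 m).
It also fails if it takes over 58 s, if anything falls off the work surface, if the arm or the gripper's body presses on something with over 40 N, if the wrist force passes 120 N, or if a joint passes its speed limit or range.

ROBOT

A 6-joint arm with a two-finger parallel gripper is mounted at the origin on a cart in front of the work surface, level with it; the furniture and walls round the work are solid. World frame = base frame: x ahead of the robot, y to its left, z up, the work surface at z = 0. Lengths are in m, angles in rad, forces in N, time in s.
With the tool pointing down it reaches from about 0.375 to 0.925 m from the base axis. Payload 5.7 kg.
Tool frame: the origin (TCP) lies on the centre line of the jaws, within the pads' length; the fingertips stand 22 mm ahead of it and the grasp point (between the pads) lies 3 mm ahead of it; z points along the fingers, y is the direction in which the jaws open and shut (so a half turn about z gives the same grasp; the last joint's range is limited). The gripper opens to 88 mm and grips with 3 to 60 N. Pads are 20 mm wide; open, the fingers measure 115 mm over their backs; the gripper's body (75 mm by 178 mm) begins 61 mm behind the grasp point.
Start: joints at [-1.338, 0.359, 1.51, -0, 1.272, -0.115], TCP at [0.204, -0.564, 0.245] pointing down, gripper open.
Joint ranges: [-2.97, 2.97], [-1.01, 2.36], [0.21, 2.38], [-0.96, 4.11], [0.2, 2.71], [-2.98, 2.98]. Speed limits (rad/s): [2.39, 2.39, 3.14, 3.14, 3.14, 3.14].

INTERFACE

Orientations are given as a rotation vector (axis times angle).
In Python, from workcell import sensors, optics, robot gives the robot as it stands.
- The arm moves only by the tool apply_moves, never from a script. Its argument "commands" is one flat list of numbers, 7 for each row, row after row: the shift along the tool's x, y, z in mm, then the turn, a rotation vector about the tool's x, y, z in rad, then the gripper's target within -1 to 1 (fully open at 1, half-way at 0, shut at -1). A call has 1 to 20 rows; each row is the pose to reach, as a shift and turn from the pose commanded when the call began, along the tool's axes at that moment; what a row does not reach only later rows make up. A row lasts 1/8 s, in which the tool goes at most 62.5 mm and 10.7 degrees, less where a joint would pass 70% of its speed; a pose out of reach is approached as far as the arm can. A call with a gripper value outside its range is refused whole. The fingers move at their own pace and stop on an object; the grip force is fixed at half the most. Time passes only in rows, so rows that repeat a pose let the fingers close. It gives the time, the measured TCP pose, the force and the opening at its end, in the units of the state.
- sensors.observe(): the state, without advancing time (a new reading comes with each control period).
- optics.grab_frame(name): name is "side" or "top"; returns a dict with "pixels" (420x560x3 uint8, red, green, blue), "fx", "fy", "cx", "cy" (pixels), "origin" and "attitude" of the camera in the world. Camera axes: x right, y up, looking along -z (the intrinsics and any distortion apply to the point x, -y, -z); pixel columns grow to the right and rows downward; lengths in m; the calibration is good to about 2 mm. A picture is of the moment at which its call begins. There is no depth.
- robot.sign_off(): hands the job in, once; it reports no verdict.
The state is a dict: "time_s": time; "q": joint angles; "joint_velocities": joint speeds; "effort": joint torques, N m; "ee_pos": TCP position; "ee_rot": TCP orientation; "wrist_force": force on the tool from outside, world axes, zero at the start; "torque": the same for the moment, N m; "opening": finger opening in m.
Only numpy, scipy, OpenCV 4.12 (cv2) and the standard library are available. Lean on these libraries where they do the work, as an engineer would, in place of code of your own. Each camera call takes 0.05 s, during which the arm holds its last target.

## Working session

There is one attempt and no reset: what is moved stays moved. The work goes in short steps, Python scripts to look and compute and a tool call to move; the robot and the scene stay as the last step left them, time stands still between calls to the robot, and variables do not carry over. Pictures are saved under pics/ and viewed, and the job is handed in when it is done.

Besides the shell and the picture viewer there is one more tool, called after "Emit:" in YAML: its name, and indented under it one key for each argument. apply_moves: Moves the arm, as the interface text tells. Its arguments: {"type":"object","properties":{"commands":{"type":"array"}},"required":["commands"]}

```bash
mkdir -p pics; ls
python3 - <<'E'
from workcell import sensors, optics, robot
import cv2,numpy as np
s=sensors.observe()
for k,v in s.items(): print(k,np.round(v,4))
for n in("side","top"):
    f=optics.grab_frame(n)
    print(n,{k:(np.round(v,4).tolist() if k!="pixels" else v.shape) for k,v in f.items()})
    cv2.imwrite(f"pics/{n}0.png",f["pixels"][:,:,::-1])
E
```

```text
pics
time_s 0.0
q [-1.3381  0.3595  1.5114 -0.      1.2725 -0.115 ]
joint_velocities [-0.0003 -0.0008 -0.0005 -0.0003  0.0006 -0.0005]
effort [ 5.00000e-04 -5.15378e+01 -2.70725e+01  6.76000e-02  3.50000e-02
 -1.00000e-04]
ee_pos [ 0.2043 -0.5634  0.2438]
ee_rot [-3.0924e+00 -5.4320e-01  2.0000e-04]
wrist_force [ 0.8752  0.3485 -0.2512]
torque [-0.0576 -0.0096 -0.0453]
opening 0.0877
side {'pixels': (420, 560, 3), 'fx': 496.9184, 'fy': 496.9184, 'cx': 277.7829, 'cy': 212.3332, 'origin': [0.418, -1.1003, 0.6195], 'attitude': [0.9786, -0.0767, -0.1344]}
top {'pixels': (420, 560, 3), 'fx': 412.1579, 'fy': 412.1579, 'cx': 281.2196, 'cy': 210.7333, 'origin': [0.4807, -0.344, 0.9494], 'attitude': [0.0588, -0.0763, -1.5577]}
```

View pics/side0.png

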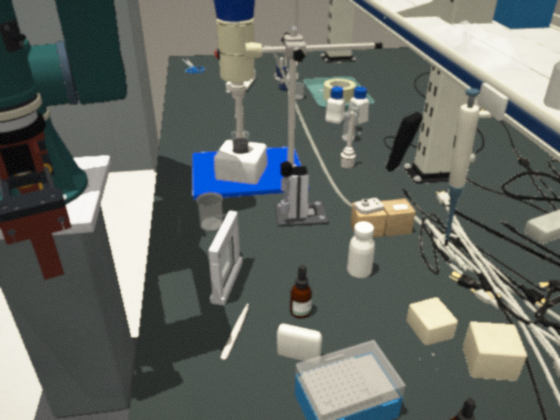

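View pics/top0.png

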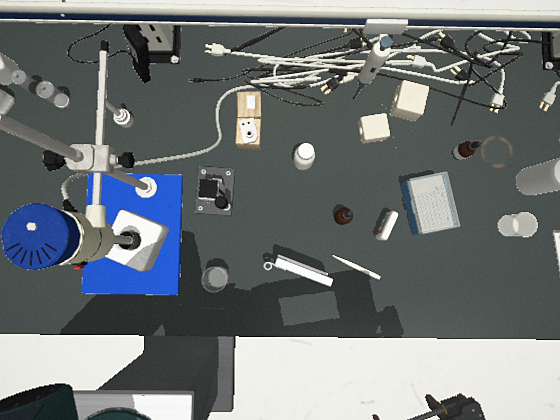

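```bash
cat > h.py <<'E'
from workcell import sensors, optics, robot
import cv2,numpy as np
from scipy.spatial.transform import Rotation as R
def grab(n,save=None):
    f=optics.grab_frame(n)
    if save: cv2.imwrite(f"pics/{save}.png",f["pixels"][:,:,::-1])
    return f
def crop(f,c0,r0,w,h,k,name):
    p=f["pixels"][r0:r0+h,c0:c0+w,::-1]
    p=cv2.resize(p,None,fx=k,fy=k,interpolation=cv2.INTER_CUBIC)
    st=10
    for c in range((c0//st+1)*st,c0+w,st):
        cv2.line(p,((c-c0)*k,0),((c-c0)*k,4 if c%50 else 12),(0,255,255),1)
        if c%20==0: cv2.putText(p,str(c),((c-c0)*k-10,22),0,.35,(0,255,255),1)
    for r in range((r0//st+1)*st,r0+h,st):
        cv2.line(p,(0,(r-r0)*k),(4 if r%50 else 12,(r-r0)*k),(0,255,255),1)
        if r%20==0: cv2.putText(p,str(r),(6,(r-r0)*k+4),0,.35,(0,255,255),1)
    cv2.imwrite(f"pics/{name}.png",p)
def ray(f,u,v):
    d=np.array([(u-f["cx"])/f["fx"],-(v-f["cy"])/f["fy"],-1.])
    return np.array(f["origin"]),R.from_rotvec(f["attitude"]).as_matrix()@d
def onz(f,u,v,z):
    o,d=ray(f,u,v); return o+d*(z-o[2])/d[2]
def proj(f,p):
    c=R.from_rotvec(f["attitude"]).as_matrix().T@(np.asarray(p,float)-f["origin"])
    return np.array([f["cx"]+f["fx"]*c[0]/-c[2],f["cy"]-f["fy"]*c[1]/-c[2]])
def tri(fa,a,fb,b):
    o1,d1=ray(fa,*a);o2,d2=ray(fb,*b)
    d1/=np.linalg.norm(d1);d2/=np.linalg.norm(d2)
    t=np.linalg.lstsq(np.c_[d1,-d2],o2-o1,rcond=None)[0]
    p=o1+d1*t[0];q=o2+d2*t[1]
    return (p+q)/2,np.linalg.norm(p-q)
E
python3 - <<'E'
from h import *
f=grab("top"); crop(f,190,150,200,150,4,"t1")
f=grab("side"); crop(f,185,140,150,180,4,"s1")
E
```

```text
(no output)
```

View pics/t1.png

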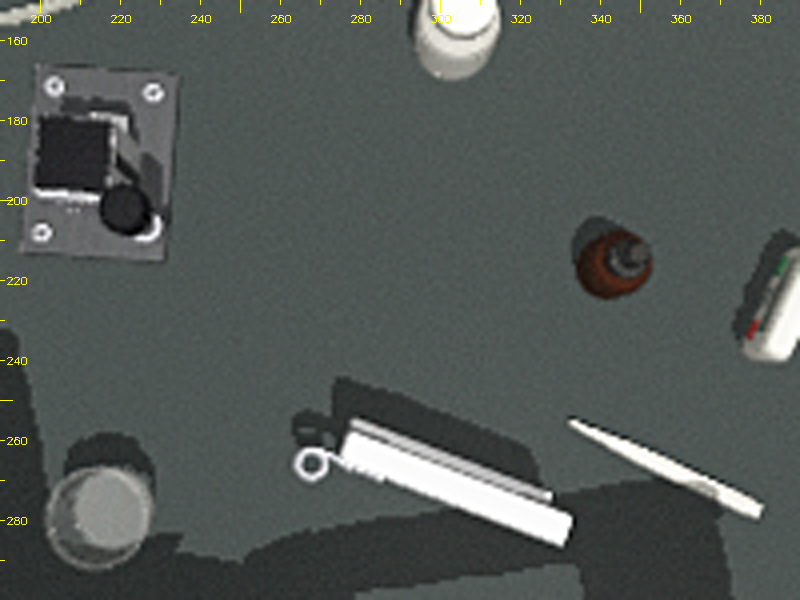

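View pics/s1.png

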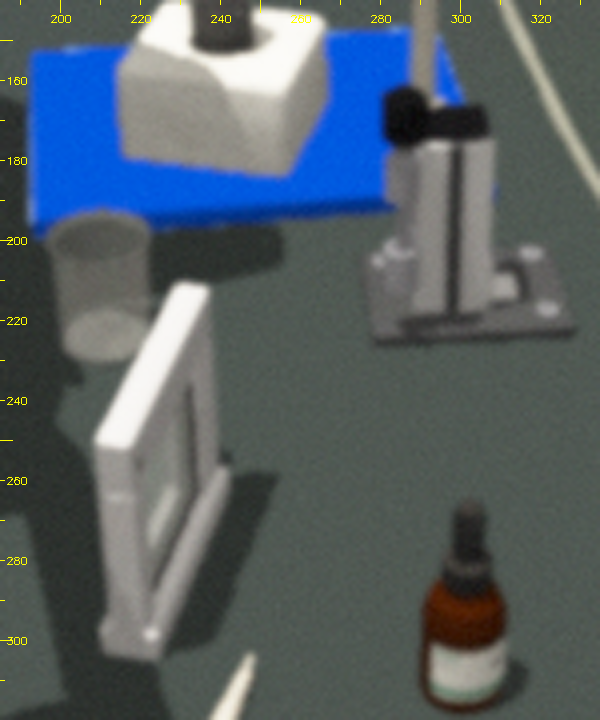

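Run:
```python
from h import *
t=grab("top"); s=grab("side")
g=cv2.cvtColor(t["pixels"],cv2.COLOR_RGB2GRAY)
# rail
def comp(m,u,v,mn=20):
    n,l,st,c=cv2.connectedComponentsWithStats(m.astype(np.uint8))
    best=min((i for i in range(1,n) if st[i,4]>=mn),key=lambda i:np.hypot(*(c[i]-[u,v])))
    return l==best,c[best],st[best]
k=4
G=cv2.resize(g,None,fx=k,fy=k,interpolation=cv2.INTER_CUBIC)
for th in(200,220,235):
    m,c,st=comp(G>th,304*k,272*k,400)
    cn=max(cv2.findContours(m.astype(np.uint8),0,1)[0],key=cv2.contourArea)
    rc=cv2.minAreaRect(cn); b=(cv2.boxPoints(rc)+.5)/k-.5
    P=np.array([onz(t,*p,.12) for p in b])
    print(th,b.round(1).tolist(),P.round(4)[:,:2].tolist(),"c",P.mean(0).round(4),np.linalg.norm(np.diff(P,axis=0),axis=1).round(4))
print("knuckle",onz(t,267.6,265.7,.0725))
for th in(25,35):
    m=g<th; m[:,:216]=0
    mm,c,st=comp(m,221,202); print("pingrip",c,st,onz(t,*c,.14))
print("pin tri",tri(t,(221.3,202.3),s,(285.7,168.7)))
# beaker
print("beaker rim",onz(t,214.5,278.5,.068),"rim side",onz(s,210,199.5,.068))
print("dropper",onz(t,343,216,.05),"bottle",onz(t,304,157,.09))
```

```text
200 [[262.79998779296875, 268.20001220703125], [266.29998779296875, 254.6999969482422], [334.29998779296875, 272.3999938964844], [330.70001220703125, 286.0]] [[0.4367, -0.3175], [0.4638, -0.3241], [0.4301, -0.4602], [0.4032, -0.4532]] c [ 0.4334 -0.3888  0.12  ] [0.0278 0.1402 0.0278]
220 [[272.79998779296875, 264.79998779296875], [275.79998779296875, 256.8999938964844], [332.79998779296875, 278.8999938964844], [329.70001220703125, 286.79998779296875]] [[0.4438, -0.3372], [0.4596, -0.3431], [0.4173, -0.4573], [0.4017, -0.4512]] c [ 0.4306 -0.3972  0.12  ] [0.0168 0.1217 0.0168]
235 [[274.20001220703125, 265.1000061035156], [277.1000061035156, 257.5], [332.70001220703125, 278.8999938964844], [329.79998779296875, 286.5]] [[0.4432, -0.3401], [0.4583, -0.3457], [0.4172, -0.4571], [0.4022, -0.4513]] c [ 0.4302 -0.3985  0.12  ] [0.0161 0.1187 0.0161]
knuckle [ 0.43966971 -0.32597414  0.0725    ]
pingrip [223.4137931  204.82758621] [216 199  12  10  29] [ 0.56087324 -0.23861977  0.14      ]
pingrip [223.48837209 203.81395349] [216 197  12  12  43] [ 0.56288223 -0.23871914  0.14      ]
pin tri (array([ 0.5659865 , -0.23386916,  0.13666564]), np.float64(0.000382379432248202))
beaker rim [ 0.41139504 -0.2141337   0.068     ] rim side [ 0.41018981 -0.2189375   0.068     ]
dropper [ 0.54851868 -0.48915426  0.05      ] bottle [ 0.66978254 -0.40011756  0.09      ]
```

Run:
```python
from h import *
t=grab("top"); s=grab("side")
C=np.array([onz(t,u-.4,v-.4,.008)[:2] for u,v in[(199.5,165.8),(234.5,168.5),(230.8,215.5),(195,212.5)]])
print(C.round(4),np.linalg.norm(C-np.roll(C,-1,0),axis=1).round(4))
x=(C[0]-C[3]+C[1]-C[2]);y=(C[0]-C[1]+C[3]-C[2])
yx=np.arctan2(x[1],x[0]);yy=np.arctan2(-y[0],y[1]);print("yaw",np.degrees([yx,yy]))
th=(yx+yy)/2;X=np.array([np.cos(th),np.sin(th)]);Y=np.array([-X[1],X[0]])
c=C.mean(0); o=c-10e-3*X-4e-3*Y; print("jamb o",o,"axis",o-.029*X-.032*Y)
crop(t,190,155,60,70,9,"t2"); crop(s,270,150,70,85,8,"s2")
```

```text
[[ 0.6647 -0.1632]
 [ 0.6595 -0.2441]
 [ 0.5505 -0.2379]
 [ 0.5564 -0.1561]] [0.081  0.1091 0.0821 0.1085]
yaw [-3.50028063 -3.88844781]
jamb o [ 0.59756129 -0.20366693] axis [ 0.56655966 -0.23373184]
```

View pics/t2.png

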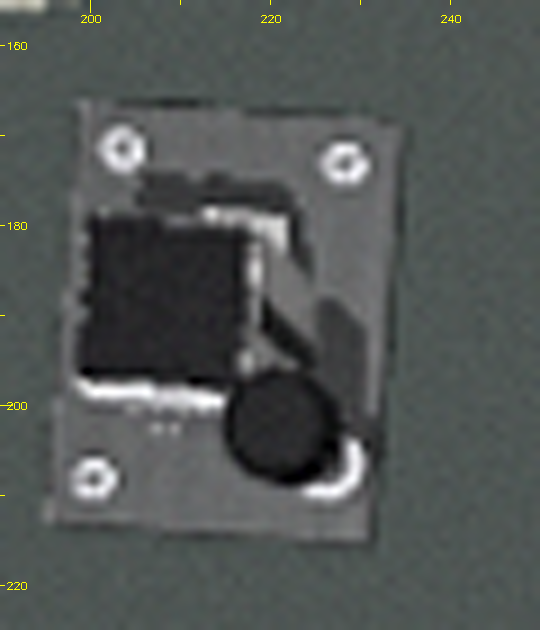

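View pics/s2.png

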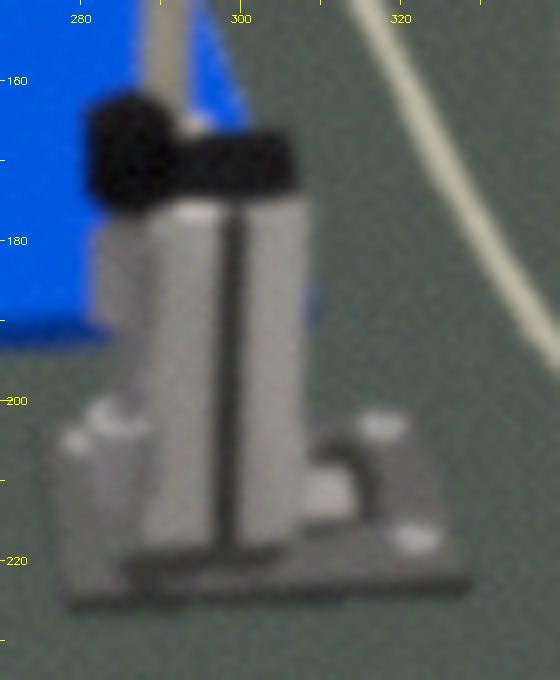

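```bash
cat >> h.py <<'E'
def delta(p,yaw_y,n=1,ret=False):
    """tool shift mm and rz to put TCP at p, tool down, tool y at yaw_y deg"""
    s=sensors.observe();M=R.from_rotvec(s["ee_rot"]).as_matrix()
    a=np.radians(yaw_y);y=np.array([np.cos(a),np.sin(a),0]);z=np.array([0,0,-1.]);T=np.c_[np.cross(y,z),y,z]
    d=M.T@(np.array(p)-s["ee_pos"])*1000;w=R.from_matrix(M.T@T).as_rotvec()
    print("t",s["time_s"],"pos",np.round(s["ee_pos"],4),"yaw",np.degrees(np.arctan2(M[1,1],M[0,1])).round(2),"F",np.round(s["wrist_force"],2),"open",np.round(s["opening"],4))
    for i in range(1,n+1): print(np.round(d*i/n,1).tolist(),np.round(w*i/n,4).tolist())
    return d,w
E
python3 -c "
from h import *
delta([.566,-.234,.30],-3.7,12)"
```

```text
t 0.4 pos [ 0.2045 -0.564   0.2445] yaw -70.07 F [ 0.   -0.12 -0.26] open 0.088
[37.7, -15.6, -4.6] [-0.0, -0.0, -0.0965]
[75.4, -31.2, -9.2] [-0.0, -0.0, -0.1931]
[113.1, -46.8, -13.9] [-0.0001, -0.0001, -0.2896]
[150.8, -62.3, -18.5] [-0.0001, -0.0001, -0.3861]
[188.5, -77.9, -23.1] [-0.0001, -0.0001, -0.4827]
[226.2, -93.5, -27.7] [-0.0001, -0.0001, -0.5792]
[263.9, -109.1, -32.3] [-0.0002, -0.0001, -0.6757]
[301.6, -124.7, -36.9] [-0.0002, -0.0002, -0.7723]
[339.3, -140.3, -41.6] [-0.0002, -0.0002, -0.8688]
[377.0, -155.8, -46.2] [-0.0002, -0.0002, -0.9653]
[414.7, -171.4, -50.8] [-0.0003, -0.0002, -1.0619]
[452.4, -187.0, -55.4] [-0.0003, -0.0002, -1.1584]
```

Emit:
apply_moves:
  commands: [38,-16,-20,0,0,-0.1,1,75,-31,-35,0,0,-0.19,1,113,-47,-45,0,0,-0.29,1,151,-62,-55,0,0,-0.39,1,189,-78,-55,0,0,-0.48,1,226,-94,-55,0,0,-0.58,1,264,-109,-55,0,0,-0.68,1,302,-125,-55,0,0,-0.77,1,339,-140,-55,0,0,-0.87,1,377,-156,-55,0,0,-0.97,1,415,-171,-55,0,0,-1.06,1,440,-182,-55,0,0,-1.12,1,452,-187,-55,0,0,-1.158,1,452,-187,-55,0,0,-1.158,1,452,-187,-55,0,0,-1.158,1]

```text
time_s: 2.28
ee_pos: [0.565, -0.2349, 0.2996]
ee_rot: [-2.294, -2.146, 0.001]
wrist_force: [-0.4, 0.2, -0.2]
opening: 0.0875
```

```bash
python3 -c "
from h import *
delta([.566,-.234,.145],-3.7,1)
t=grab('top','t3');s=grab('side','s3')"
```

```text
t 2.275 pos [ 0.565  -0.2349  0.2996] yaw -3.8 F [-0.4   0.23 -0.2 ] open 0.0875
[1.0, 1.1, 154.6] [-0.0006, 0.0002, -0.0018]
```

View pics/s3.png

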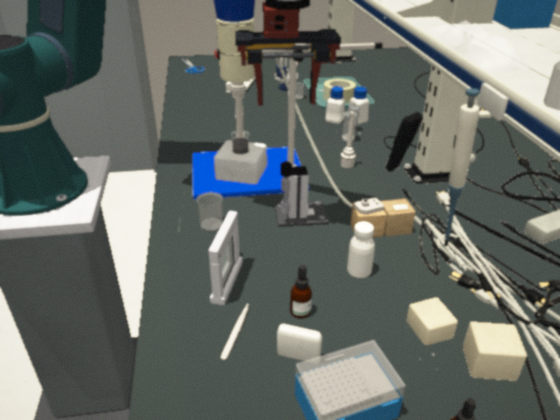

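View pics/t3.png

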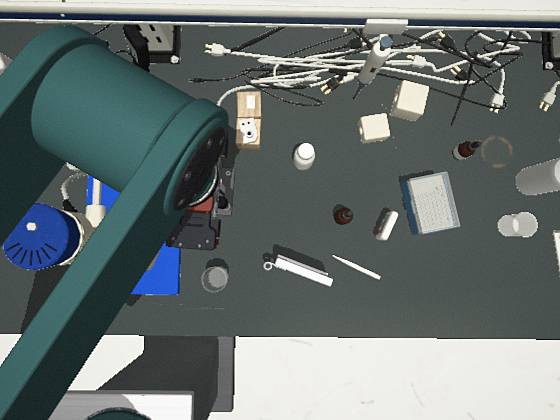

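Emit:
apply_moves:
  commands: [1,1,40,0,0,0,1,1,1,80,0,0,0,1,1,1,110,0,0,0,1,1,1,135,0,0,0,1,1,1,148,0,0,0,1,1,1,154,0,0,0,1,1,1,154,0,0,0,1,1,1,154,0,0,0,1]

```text
time_s: 3.38
ee_pos: [0.5674, -0.2336, 0.1466]
ee_rot: [2.291, 2.147, 0.001]
wrist_force: [-0.8, -0.1, 0.3]
opening: 0.0877
```

```bash
python3 -c "
from h import *
delta([.566,-.234,.145],-3.7,1)
s=grab('side');crop(s,230,70,130,170,4,'s4')"
```

```text
t 3.375 pos [ 0.5674 -0.2336  0.1466] yaw -3.73 F [-0.81 -0.07  0.32] open 0.0877
[-0.5, -1.3, 1.6] [0.0016, 0.0007, -0.0005]
```

View pics/s4.png

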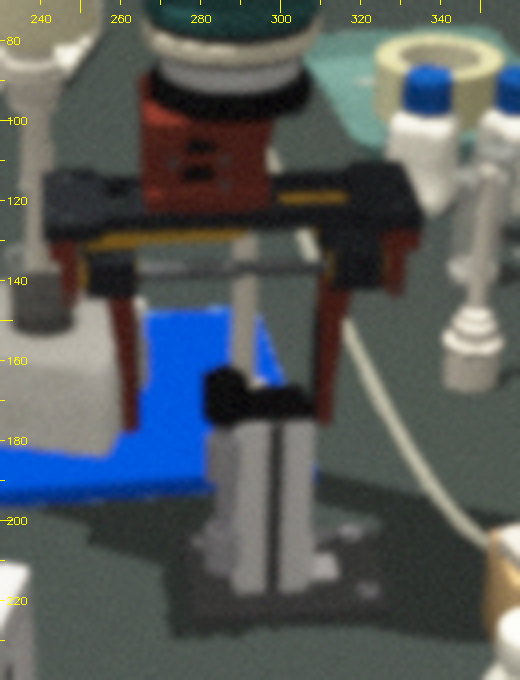

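Emit:
apply_moves:
  commands: [0,-1,1,0,0,0,0,0,-1,1,0,0,0,-0.5,0,-1,1,0,0,0,-1,0,-1,1,0,0,0,-1,0,-1,1,0,0,0,-1,0,-1,1,0,0,0,-1,0,-1,1,0,0,0,-1,0,-1,1,0,0,0,-1]

```text
time_s: 4.42
ee_pos: [0.5658, -0.2332, 0.1447]
ee_rot: [-2.292, -2.148, -0.0]
wrist_force: [0.8, 1.3, 0.1]
opening: 0.0238
```

```bash
python3 -c "
from h import *
delta([.566,-.234,.245],-3.7,1)"
```

```text
t 4.425 pos [ 0.5658 -0.2332  0.1447] yaw -3.72 F [0.76 1.27 0.07] open 0.0238
[-0.8, 0.3, -100.3] [0.0, -0.0001, -0.0004]
```

Emit:
apply_moves:
  commands: [0,0,-10,0,0,0,-1,0,0,-25,0,0,0,-1,0,0,-40,0,0,0,-1,0,0,-55,0,0,0,-1,0,0,-70,0,0,0,-1,0,0,-85,0,0,0,-1,0,0,-100,0,0,0,-1,0,0,-105,0,0,0,-1,0,0,-105,0,0,0,-1]

```text
time_s: 5.55
ee_pos: [0.5659, -0.2333, 0.2499]
ee_rot: [2.292, 2.148, 0.0]
wrist_force: [-0.8, -0.0, -1.1]
opening: 0.0233
```

```bash
python3 -c "
from h import *
delta([.411,-.216,.25],-3.7,8)
s=grab('side');crop(s,180,40,170,190,4,'s5')
t=grab('top');crop(t,180,150,100,150,5,'t5')"
```

```text
t 5.55 pos [ 0.5659 -0.2333  0.2499] yaw -3.73 F [-0.76 -0.01 -1.06] open 0.0233
[0.9, -19.5, -0.0] [0.0001, 0.0, -0.0001]
[1.8, -38.9, -0.0] [0.0001, 0.0, -0.0001]
[2.7, -58.4, -0.1] [0.0002, 0.0, -0.0002]
[3.6, -77.8, -0.1] [0.0002, 0.0001, -0.0002]
[4.5, -97.3, -0.1] [0.0003, 0.0001, -0.0003]
[5.4, -116.7, -0.1] [0.0003, 0.0001, -0.0003]
[6.3, -136.2, -0.1] [0.0004, 0.0001, -0.0004]
[7.2, -155.7, -0.1] [0.0005, 0.0001, -0.0005]
```

View pics/s5.png

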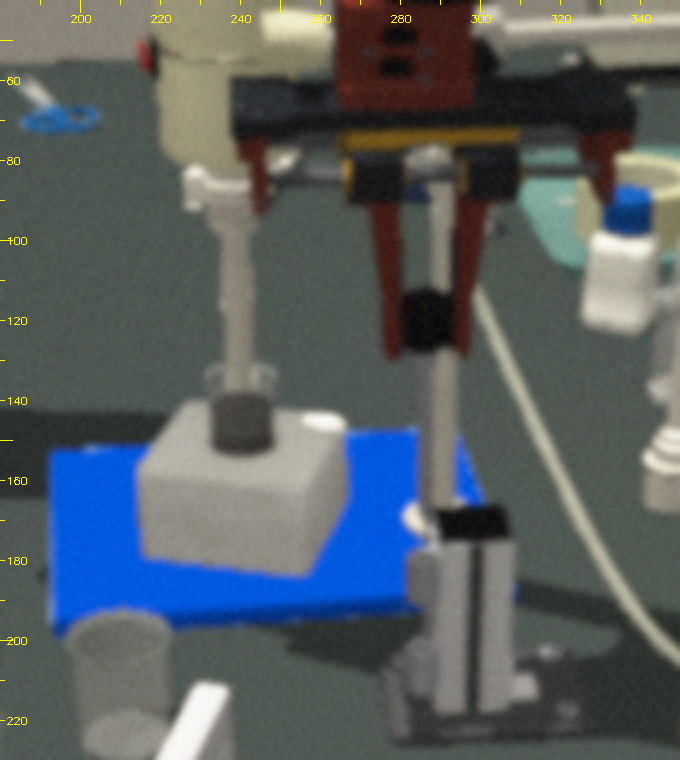

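View pics/t5.png

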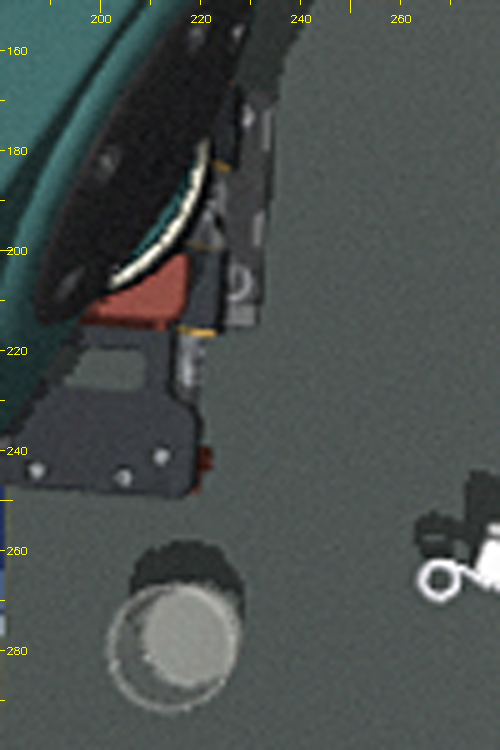

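```bash
python3 -c "
from h import *
t=optics.grab_frame('top')
print(onz(t,214.3,278.6,.068),onz(t,216.7,276.7,.002))
s=optics.grab_frame('side');print(onz(s,209.5,198.8,.068),onz(s,211,224,.002))"
```

```text
[ 0.41118153 -0.21371731  0.068     ] [ 0.41030661 -0.20929291  0.002     ]
[ 0.40926049 -0.21605933  0.068     ] [ 0.40783981 -0.2129774   0.002     ]
```

Emit:
apply_moves:
  commands: [1,-15,0,0,0,0,-1,2,-35,0,0,0,0,-1,3,-58,0,0,0,0,-1,4,-78,0,0,0,0,-1,5,-97,0,0,0,0,-1,6,-117,0,0,0,0,-1,6,-136,0,0,0,0,-1,7,-150,0,0,0,0,-1,7,-156,0,0,0,0,-1,7,-156,0,0,0,0,-1,7,-156,0,0,0,0,-1]

```text
time_s: 7.12
ee_pos: [0.4111, -0.2164, 0.2498]
ee_rot: [2.292, 2.148, 0.0]
wrist_force: [0.1, 0.1, -0.5]
opening: 0.0237
```

```bash
python3 -c "
from h import *
delta([.411,-.216,.117],-3.7,1)
s=grab('side');crop(s,150,40,140,200,4,'s6')
t=grab('top');crop(t,180,220,80,90,7,'t6')"
```

```text
t 7.125 pos [ 0.4111 -0.2164  0.2498] yaw -3.72 F [ 0.1   0.06 -0.47] open 0.0237
[0.4, -0.2, 132.8] [0.0006, 0.0002, -0.0004]
```

View pics/s6.png

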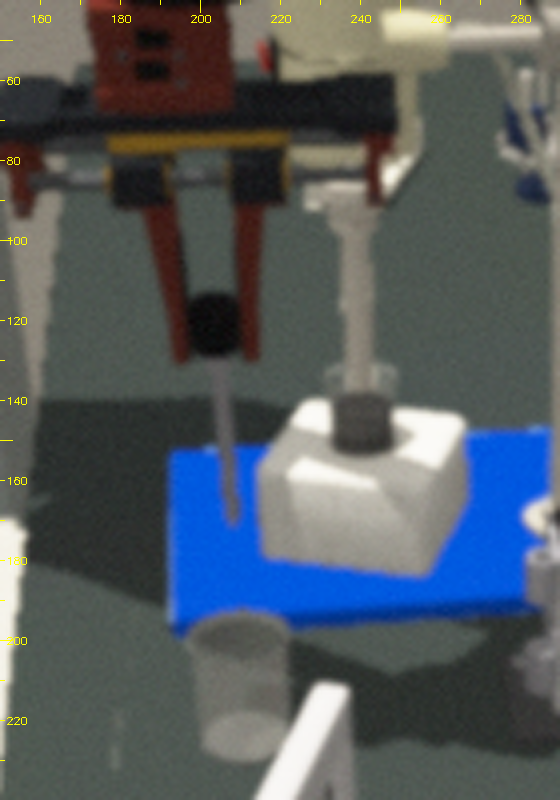

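View pics/t6.png

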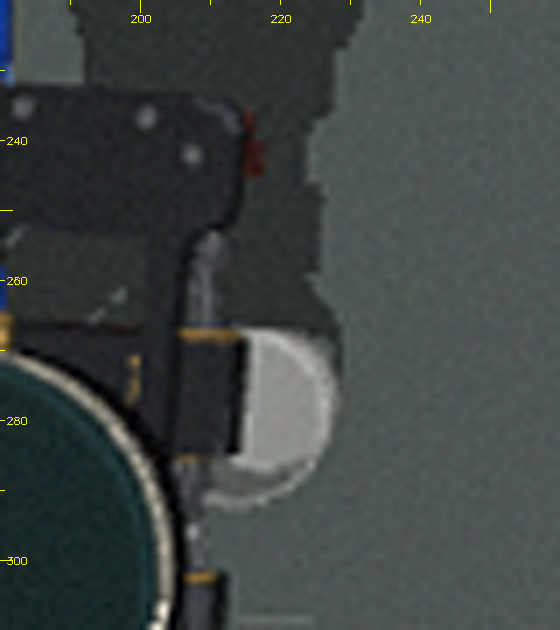

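```bash
python3 -c "
from h import *
s=optics.grab_frame('side')
print(proj(s,[.4111,-.2164,.135]),proj(s,[.4111,-.2164,.243]))
delta([.410,-.215,.118],-3.7,1)"
```

```text
[208.01108747 170.50237969] [203.76449066 120.10111056]
t 7.275 pos [ 0.411  -0.2162  0.2496] yaw -3.7 F [-0.76 -0.15 -0.45] open 0.0234
[1.1, -1.1, 131.6] [0.0002, -0.0001, -0.0001]
```

Emit:
apply_moves:
  commands: [1,-1,20,0,0,0,-1,1,-1,45,0,0,0,-1,1,-1,65,0,0,0,-1,1,-1,80,0,0,0,-1,1,-1,95,0,0,0,-1,1,-1,108,0,0,0,-1,1,-1,118,0,0,0,-1,1,-1,125,0,0,0,-1,1,-1,129,0,0,0,-1,1,-1,131,0,0,0,-1,1,-1,131,0,0,0,-1]

```text
time_s: 8.65
ee_pos: [0.4097, -0.2151, 0.1188]
ee_rot: [2.292, 2.148, 0.0]
wrist_force: [0.5, 0.1, -0.7]
opening: 0.0232
```

```bash
python3 -c "
from h import *
delta([.410,-.225,.118],-3.7,1)
s=grab('side');crop(s,160,120,100,120,6,'s7')"
```

```text
t 8.65 pos [ 0.4097 -0.2151  0.1188] yaw -3.73 F [ 0.48  0.05 -0.74] open 0.0232
[-9.9, 0.9, 0.8] [0.0002, 0.0, -0.0005]
```

View pics/s7.png

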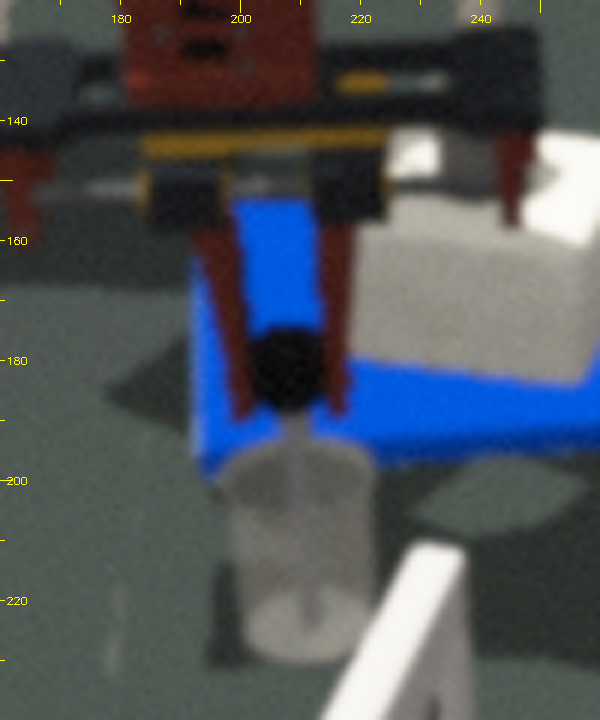

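Emit:
apply_moves:
  commands: [-4,0,0,0,0,0,-1,-8,0,0,0,0,0,-1,-8,0,0,0,0,0,-1,-8,0,0,0,0,0,-0.3,-8,0,0,0,0,0,0.3,-8,0,0,0,0,0,1,-8,0,0,0,0,0,1,-8,0,0,0,0,0,1,-8,0,0,0,0,0,1]

```text
time_s: 9.82
ee_pos: [0.4091, -0.223, 0.1187]
ee_rot: [-2.292, -2.148, -0.0]
wrist_force: [0.4, 0.0, 0.2]
opening: 0.0771
```

```bash
python3 -c "
from h import *
delta([.410,-.225,.118],-3.7,1)
s=grab('side');crop(s,140,120,130,120,6,'s8')"
```

```text
t 9.825 pos [ 0.4091 -0.223   0.1187] yaw -3.72 F [0.4  0.01 0.15] open 0.0771
[-1.9, 1.1, 0.7] [-0.0, -0.0001, -0.0004]
```

View pics/s8.png

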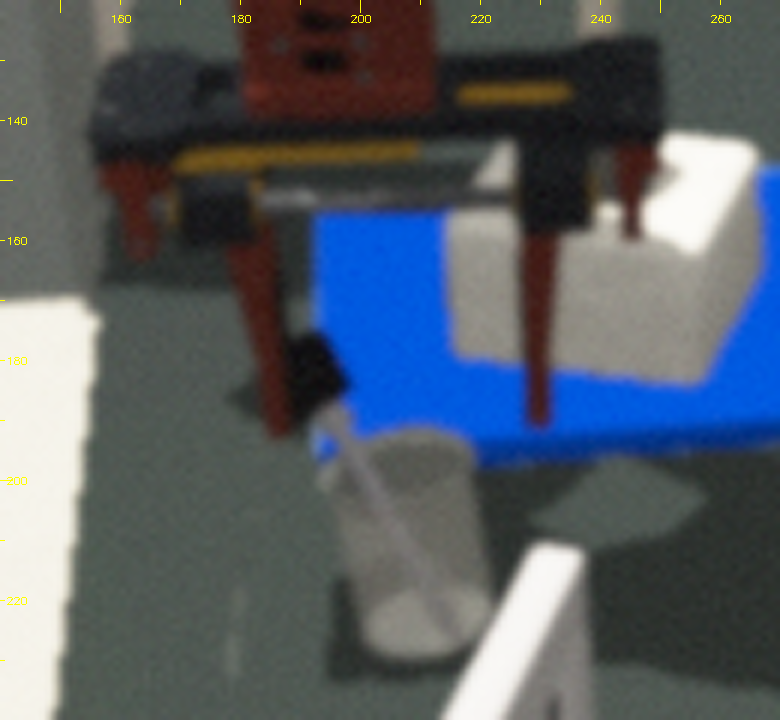

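Emit:
apply_moves:
  commands: [0,0,0,0,0,0,1]

```text
time_s: 10.0
ee_pos: [0.4091, -0.223, 0.1187]
ee_rot: [-2.292, -2.148, -0.0]
wrist_force: [-0.2, 0.1, 0.3]
opening: 0.087
```

```bash
python3 -c "
from h import *
delta([.410,-.225,.118],-3.7,1)
s=grab('side');crop(s,140,120,130,120,6,'s9')"
```

```text
t 10.0 pos [ 0.4091 -0.223   0.1187] yaw -3.72 F [-0.23  0.08  0.27] open 0.087
[-1.9, 1.0, 0.7] [-0.0001, -0.0001, -0.0004]
```

View pics/s9.png

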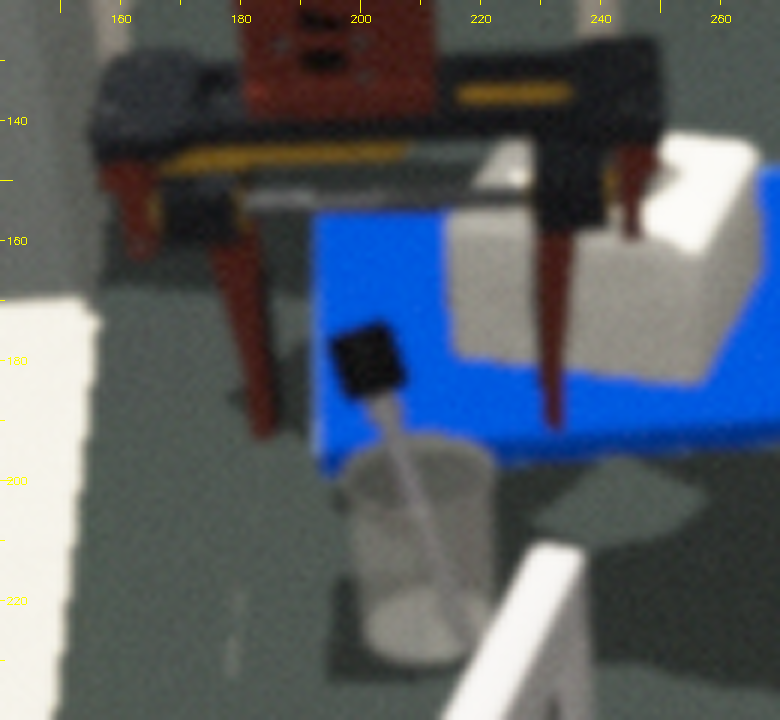

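Emit:
apply_moves:
  commands: [0,0,0,0,0,0,1,0,0,0,0,0,0,1,0,0,0,0,0,0,1,0,0,0,0,0,0,1]

```text
time_s: 10.55
ee_pos: [0.4091, -0.223, 0.1187]
ee_rot: [-2.292, -2.148, -0.0]
wrist_force: [0.7, -0.6, 0.1]
opening: 0.088
```

```bash
python3 -c "
from h import *
s=grab('side');crop(s,140,120,130,120,6,'s10')"
```

```text
(no output)
```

View pics/s10.png

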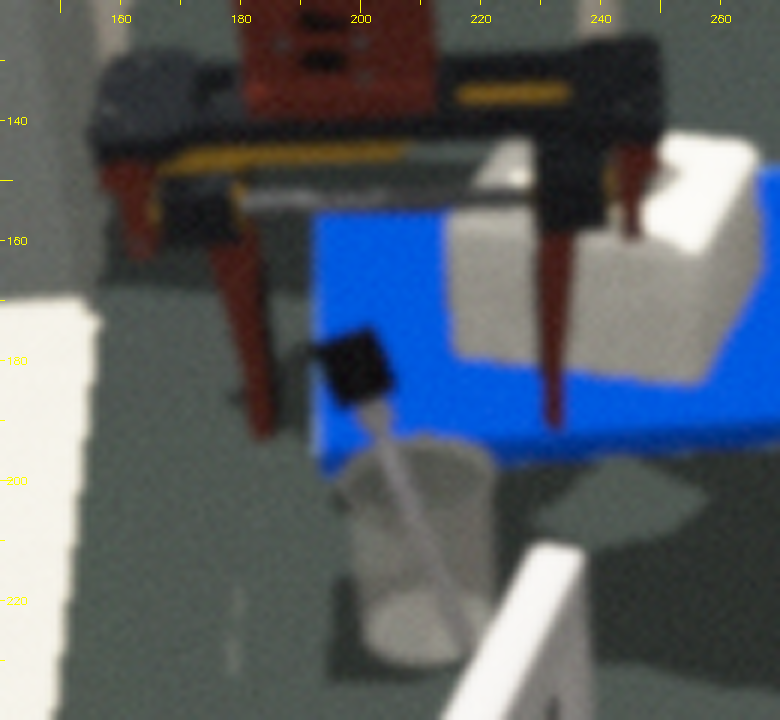

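Emit:
apply_moves:
  commands: [0,0,-20,0,0,0,1,0,0,-50,0,0,0,1,0,0,-80,0,0,0,1,0,0,-110,0,0,0,1,0,0,-130,0,0,0,1,0,0,-130,0,0,0,1]

```text
time_s: 11.35
ee_pos: [0.4099, -0.2236, 0.25]
ee_rot: [2.29, 2.146, 0.001]
wrist_force: [-0.4, -1.4, 0.1]
opening: 0.0879
```

```bash
python3 -c "
from h import *
delta([.4304,-.398,.25],-20.2,5)"
```

```text
t 11.35 pos [ 0.4099 -0.2236  0.25  ] yaw -3.72 F [-0.4  -1.42  0.07] open 0.0879
[-34.5, 6.3, 0.1] [0.0006, 0.0003, 0.0575]
[-69.1, 12.7, 0.1] [0.0013, 0.0006, 0.115]
[-103.6, 19.0, 0.2] [0.0019, 0.0008, 0.1726]
[-138.1, 25.4, 0.3] [0.0025, 0.0011, 0.2301]
[-172.7, 31.7, 0.4] [0.0031, 0.0014, 0.2876]
```

Emit:
apply_moves:
  commands: [-25,5,0,0,0,0.05,1,-55,10,0,0,0,0.1,1,-85,16,0,0,0,0.15,1,-115,21,0,0,0,0.2,1,-145,26,0,0,0,0.25,1,-165,30,0,0,0,0.28,1,-173,32,0,0,0,0.288,1,-173,32,0,0,0,0.288,1,-173,32,0,0,0,0.288,1]

```text
time_s: 12.48
ee_pos: [0.4296, -0.3967, 0.2485]
ee_rot: [-2.575, -1.797, -0.0]
wrist_force: [0.9, -0.8, -0.7]
opening: 0.0879
```

```bash
python3 -c "
from h import *
delta([.4304,-.398,.111],-20.2,1)
s=grab('side');crop(s,140,60,150,200,4,'s11')
t=grab('top');crop(t,180,150,160,150,5,'t11')"
```

```text
t 12.475 pos [ 0.4296 -0.3967  0.2485] yaw -20.18 F [ 0.9  -0.75 -0.68] open 0.0879
[-1.1, 1.3, 137.5] [-0.0007, -0.0007, 0.0004]
```

View pics/s11.png

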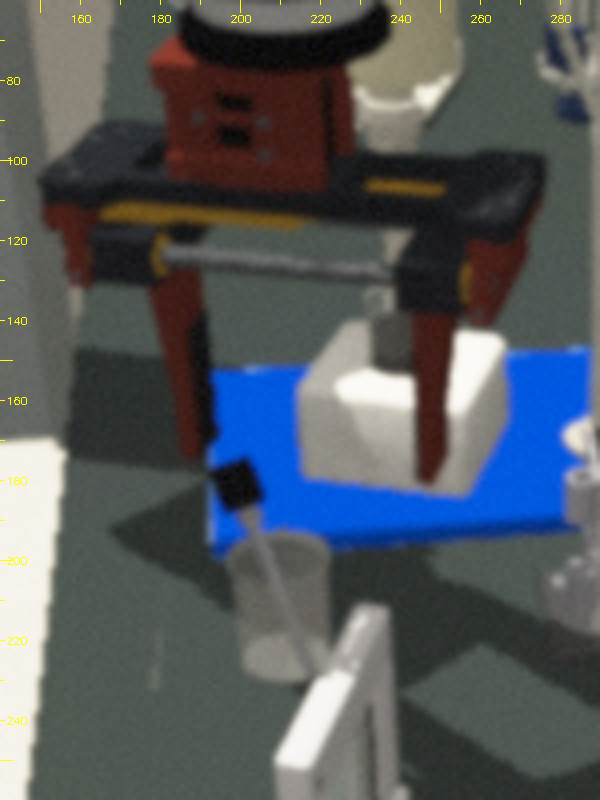

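View pics/t11.png

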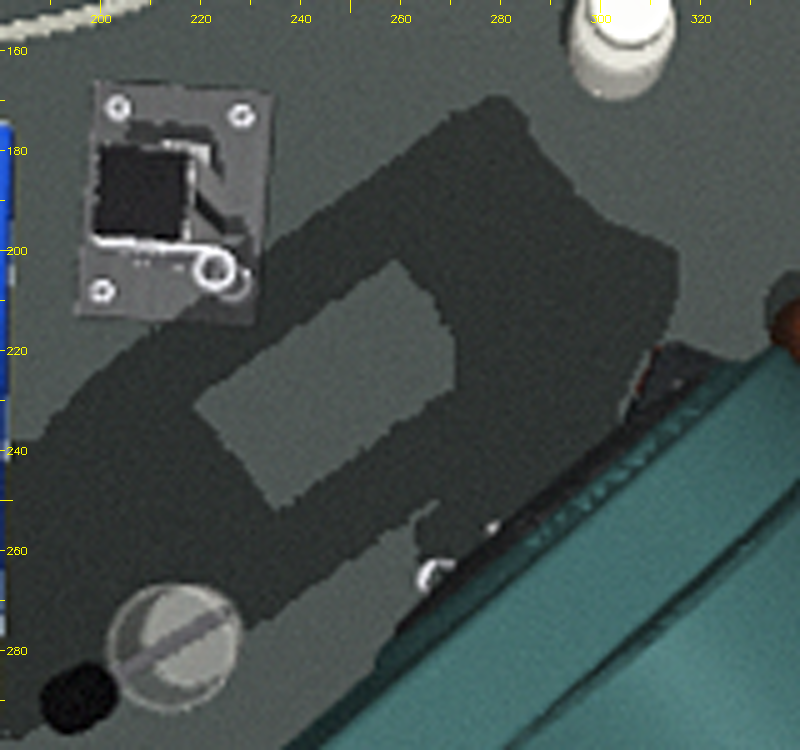

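```bash
python3 -c "
from h import *
t=optics.grab_frame('top')
print('post knuckle', onz(t,222.6-.5,203.8-.5,.115))
g=cv2.cvtColor(t['pixels'],cv2.COLOR_RGB2GRAY)
print(g[196:213,212:234])
"
```

```text
post knuckle [ 0.56643511 -0.2326256   0.115     ]
[[ 37  38  36  24 111 197 106 119 113 107 102  80  42  58  55  54  53  76
  122 114  83  72]
 [ 10  22  19  20 107 198 107 108  99  95  99  97  89 100  99 107  96  59
   87 115  83  80]
 [162 116  91 135 145 133  88  83  86  84  87  88  94 115 115 105  69  62
   79 111  77  89]
 [255 248 248 255 251 248 244 249 246 239 189 182  89  49  68  63  60  61
   81 113  69  83]
 [179 146 142 134 134 156 151 161 222 255 255 255 232 190  36  52  57  65
   84 114  50  52]
 [ 98  84  88  76  78  86  82 152 235 185 154 148 188 246 186  48  58  64
   68  73  43  49]
 [ 94  94  91  90  94  85 111 196 210  88  87 118 146 216 226  73  50  63
   62  58  39  49]
 [ 96  96 113 161 143  88 141 222 143  69  82 109 131 177 230 123  90  79
   61  58  34  48]
 [100 103 104 120 118  97 150 232 134  55 100 122  99 162 239 108 144 221
   49  56  36  47]
 [106 105 106 106 103 101 127 205 206  65 101 114  85 198 235  64 102 170
   85  57  34  46]
 [108 101 104 105 106 102  95 164 244 224 203 202 229 245 144  71  85 136
   98  58  39  50]
 [108 106 102 107 107 104 103 108 145 187 230 234 185 134  87  70  95 146
   80  65  41  49]
 [108  99 100 107 103 104 109 106 104 110 119 135 106  88  81  99 138 126
   76  70  40  46]
 [106 110 100 105 107 110 110 103  71  57  48  79 124 143 144 149 117  82
   69  50  39  51]
 [110  99 107 107 106 111 107  70  50  57  61  61  78  88 107 100  86  73
   65  49  48  42]
 [107 105 102 108 104  68  68  62  55  63  58  58  57  60  62  67  65  65
   60  46  45  53]
 [109 104 107 105  60  60  54  63  59  62  60  61  63  57  62  65  62  65
   60  38  50  52]]
```

Emit:
apply_moves:
  commands: [-1,1,25,0,0,0,1,-1,1,55,0,0,0,1,-1,1,85,0,0,0,1,-1,1,110,0,0,0,1,-1,1,128,0,0,0,1,-1,1,137,0,0,0,1,-1,1,137,0,0,0,1,-1,1,137,0,0,0,1]

```text
time_s: 13.62
ee_pos: [0.4308, -0.3994, 0.1125]
ee_rot: [2.576, 1.796, 0.0]
wrist_force: [0.8, -0.1, -1.1]
opening: 0.0882
```

```bash
python3 -c "
from h import *
delta([.4304,-.398,.111],-20.2,1)
s=grab('side');crop(s,150,120,150,200,4,'s12')"
```

```text
t 13.625 pos [ 0.4308 -0.3994  0.1125] yaw -20.22 F [ 0.77 -0.14 -1.06] open 0.0882
[1.1, -0.9, 1.5] [0.0012, 0.0006, -0.0003]
```

View pics/s12.png

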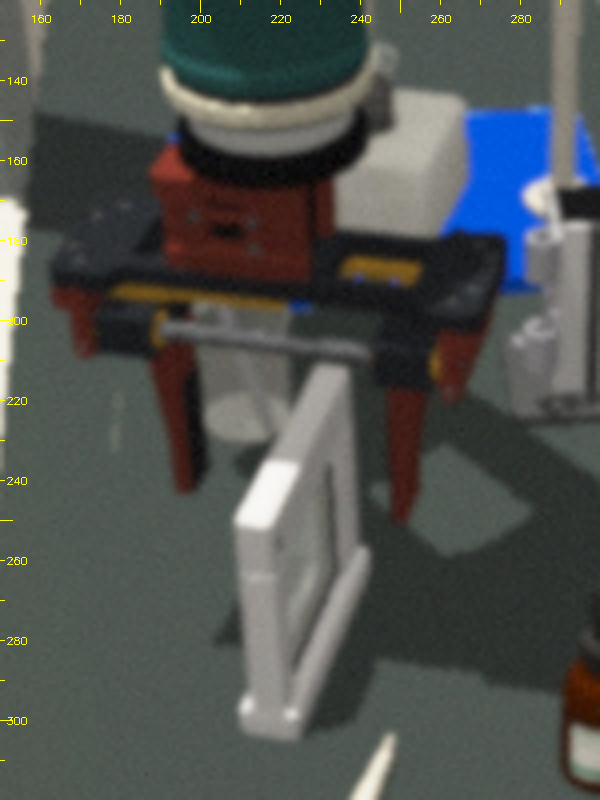

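Emit:
apply_moves:
  commands: [1,-1,1.5,0,0,0,1,1,-1,1.5,0,0,0,0,1,-1,1.5,0,0,0,-0.4,1,-1,1.5,0,0,0,-0.6,1,-1,1.5,0,0,0,-1,1,-1,1.5,0,0,0,-1,1,-1,1.5,0,0,0,-1,1,-1,1.5,0,0,0,-1,1,-1,1.5,0,0,0,-1,1,-1,1.5,0,0,0,-1]

```text
time_s: 14.92
ee_pos: [0.4298, -0.3977, 0.1101]
ee_rot: [-2.577, -1.797, -0.0]
wrist_force: [0.0, -0.6, -1.4]
opening: 0.0157
```

```bash
python3 -c "
from h import *
delta([.4304,-.398,.111],-20.2,1)
s=grab('side');crop(s,150,120,150,200,4,'s13')
t=grab('top','t13')"
```

```text
t 14.925 pos [ 0.4298 -0.3977  0.1101] yaw -20.23 F [ 0.02 -0.56 -1.37] open 0.0157
[-0.1, 0.7, -0.9] [-0.0001, -0.0001, -0.0005]
```

View pics/s13.png

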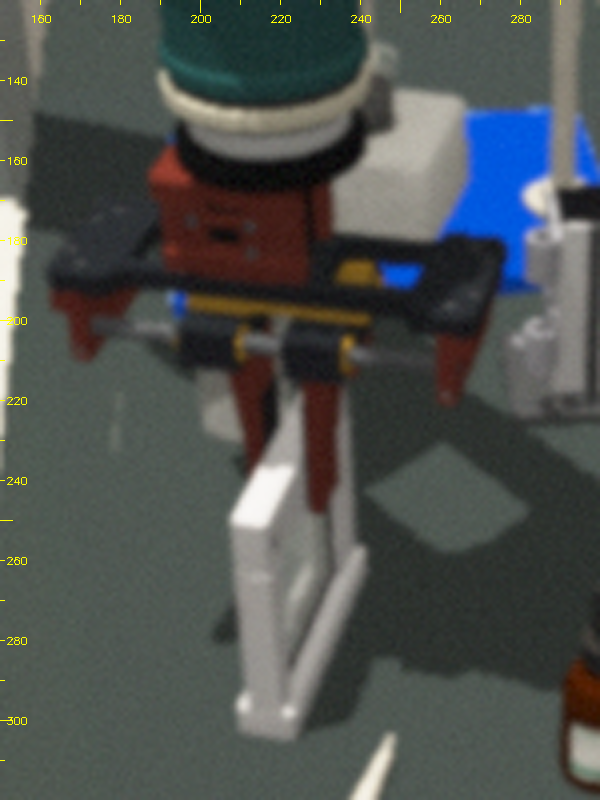

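View pics/t13.png

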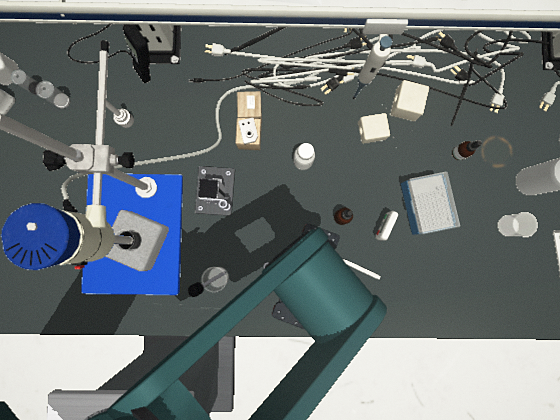

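Emit:
apply_moves:
  commands: [0,0,-3,0,0,0,-1,0,0,-8,0,0,0,-1,0,0,-15,0,0,0,-1,0,0,-25,0,0,0,-1,0,0,-35,0,0,0,-1,0,0,-45,0,0,0,-1,0,0,-50,0,0,0,-1,0,0,-50,0,0,0,-1]

```text
time_s: 16.02
ee_pos: [0.43, -0.3979, 0.1606]
ee_rot: [2.576, 1.796, 0.0]
wrist_force: [0.3, -0.8, -1.9]
opening: 0.0158
```

```bash
python3 -c "
from h import *
delta([.5747,-.3665,.160],-3.7,10)
s=grab('side');crop(s,150,90,150,200,4,'s14')"
```

```text
t 16.025 pos [ 0.43   -0.3979  0.1606] yaw -20.23 F [ 0.34 -0.82 -1.91] open 0.0158
[8.0, 12.5, 0.1] [0.0001, 0.0, -0.0288]
[15.9, 25.0, 0.1] [0.0001, 0.0001, -0.0577]
[23.9, 37.5, 0.2] [0.0002, 0.0001, -0.0865]
[31.8, 50.0, 0.3] [0.0003, 0.0002, -0.1154]
[39.8, 62.5, 0.4] [0.0003, 0.0002, -0.1442]
[47.7, 75.0, 0.4] [0.0004, 0.0003, -0.1731]
[55.7, 87.5, 0.5] [0.0005, 0.0003, -0.2019]
[63.6, 100.0, 0.6] [0.0006, 0.0004, -0.2308]
[71.6, 112.5, 0.6] [0.0006, 0.0004, -0.2596]
[79.5, 125.0, 0.7] [0.0007, 0.0005, -0.2884]
```

View pics/s14.png

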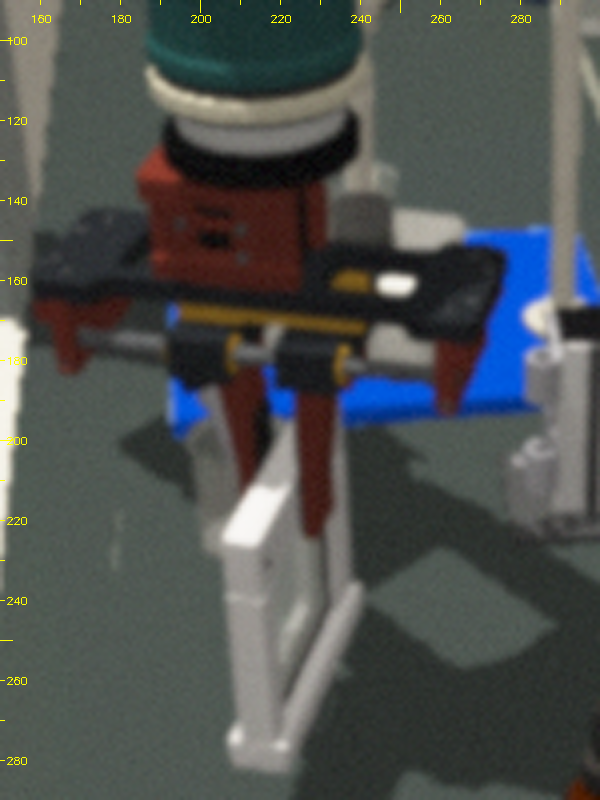

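Emit:
apply_moves:
  commands: [5,8,0,0,0,-0.02,-1,13,20,0,0,0,-0.05,-1,21,33,0,0,0,-0.08,-1,29,46,0,0,0,-0.11,-1,37,59,0,0,0,-0.14,-1,45,72,0,0,0,-0.17,-1,53,85,0,0,0,-0.2,-1,61,98,0,0,0,-0.23,-1,69,110,0,0,0,-0.26,-1,76,120,0,0,0,-0.28,-1,79.5,125,0,0,0,-0.288,-1,79.5,125,0,0,0,-0.288,-1,79.5,125,0,0,0,-0.288,-1]

```text
time_s: 17.7
ee_pos: [0.5741, -0.3664, 0.1601]
ee_rot: [-2.292, -2.147, 0.0]
wrist_force: [-0.2, 0.1, -3.7]
opening: 0.0159
```

```bash
python3 -c "
from h import *
delta([.5747,-.3665,.1251],-3.7,1)
s=grab('side');crop(s,210,70,150,200,4,'s15')
t=grab('top');crop(t,180,150,160,150,5,'t15')"
```

```text
t 17.7 pos [ 0.5741 -0.3664  0.1601] yaw -3.74 F [-0.19  0.06 -3.73] open 0.0159
[-0.1, 0.7, 35.0] [-0.0006, -0.0002, -0.0007]
```

View pics/s15.png

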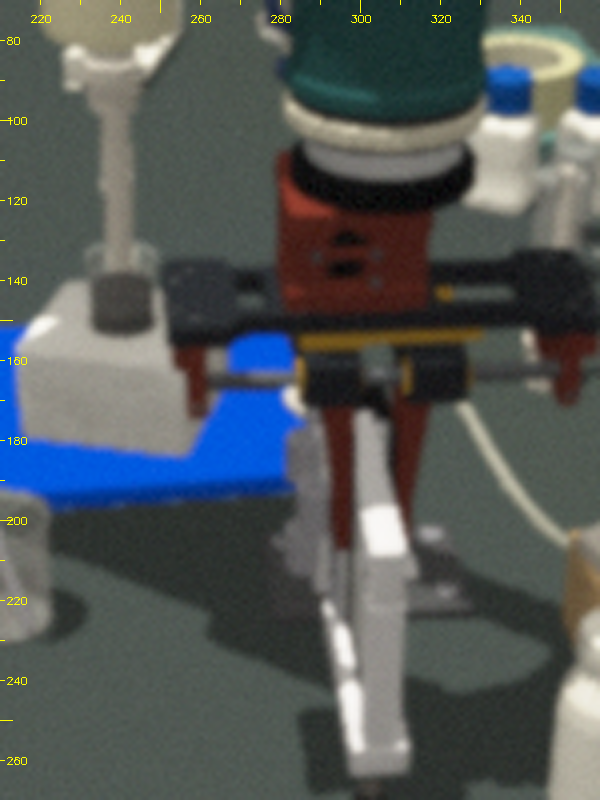

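View pics/t15.png

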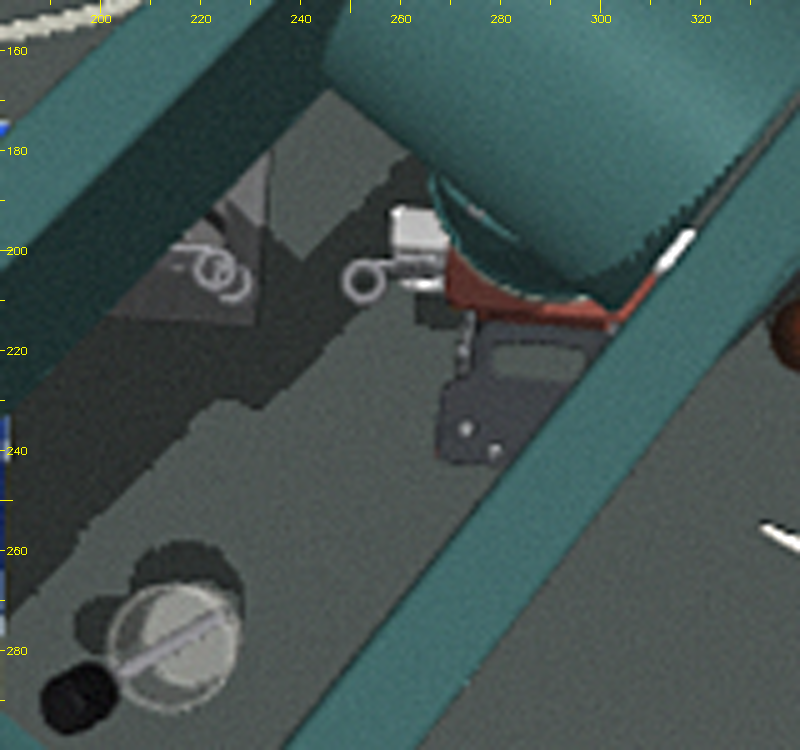

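Emit:
apply_moves:
  commands: [0,0.7,8,0,0,0,-1,0,0.7,18,0,0,0,-1,0,0.7,28,0,0,0,-1,0,0.7,34,0,0,0,-1,0,0.7,35,0,0,0,-1,0,0.7,35,0,0,0,-1,0,0.7,35,0,0,0,-1]

```text
time_s: 18.68
ee_pos: [0.5755, -0.3666, 0.1256]
ee_rot: [2.292, 2.148, 0.0]
wrist_force: [0.8, -0.5, -3.0]
opening: 0.0159
```

```bash
python3 -c "
from h import *
np.set_printoptions(linewidth=200)
delta([.5747,-.3665,.1251],-3.7,1)
s=grab('side');crop(s,250,120,90,150,5,'s16')
t=grab('top');crop(t,205,175,80,60,9,'t16')
g=cv2.cvtColor(t['pixels'],cv2.COLOR_RGB2GRAY)
print(g[198:216,245:263]);print(g[196:210,214:230])
"
```

```text
t 18.675 pos [ 0.5755 -0.3666  0.1256] yaw -3.73 F [ 0.8  -0.48 -3.  ] open 0.0159
[0.0, -0.8, 0.5] [0.0007, 0.0004, -0.0004]
[[ 83  52  43  48  42  54  49  54  47  45  44  50  43  64 149 205 194 187]
 [ 79  42  50  47  46  52  48  51  45  48  49  49  42  60 138 212 203 204]
 [ 51  46  48  48  52  47  56  49  51  51  48  47  44  53 104 154 151 162]
 [ 43  43  47  45  47  49  47  45  44  44  48  45  43  41  55 100  89  84]
 [ 41  51  47  49  46  46  38  38  43  55  42  39  24  31  76 162 157 142]
 [ 45  47  51  46  43  48  90 136 147 147 135 146 165 145 132 105 122 129]
 [ 46  52  46  47  47  86 136 130 105 114 137 147 112  95  90  74  75  75]
 [ 51  46  45  46  67 112 126  76  62  64  91 122 117  55  60  69  70  65]
 [ 50  49  50  40  79 136  86  63  46  41  54 104 138  44  45  57  92 108]
 [ 48  52  45  40  83 142  88  48  43  42  40  91 147  51  38  66 138 178]
 [ 46  51  45  43  68 134 125  42  36  33  55 119 123  58  49  79 104 130]
 [ 51  47  47  44  49  89 150 128  95  93 136 139  86  56  81  85  82  81]
 [ 49  47  47  50  40  56 104 131 140 133 119  84  62  75  84  84  84  83]
[... 615 characters left out ...]
 117  78  51  57  62  67  67]
 [ 44  44  44  37  41  68 122 161 151 140 140 120  51  58  64  60]
 [ 41  40  41  45  59 107 142 109  89  83 111 145 113  62  61  61]
 [ 48  41  47  58  84 128 122  72  82 119 128 140 137  68  59  59]
 [ 41  47  64  71  98 137 100  70  78 114 141 142 131  98 101  88]
 [ 44  51  61  61  90 138  95  64  85 134 107 115 138  83 101 128]
 [ 50  64  57  57  73 119 130  70  92 137  80 119 133  63  93 137]
 [ 60  65  61  61  60  90 143 137 127 137 135 138  86  65  87 141]
 [ 60  63  63  58  59  59  89 108 137 135 109  87  66  58 101 149]
 [ 59  61  60  59  63  60  53  66  79  79  75  72  79  98 139 125]
 [ 59  61  63  61  63  64  60  63  60  78 129 142 147 146 116  83]]
```

View pics/t16.png

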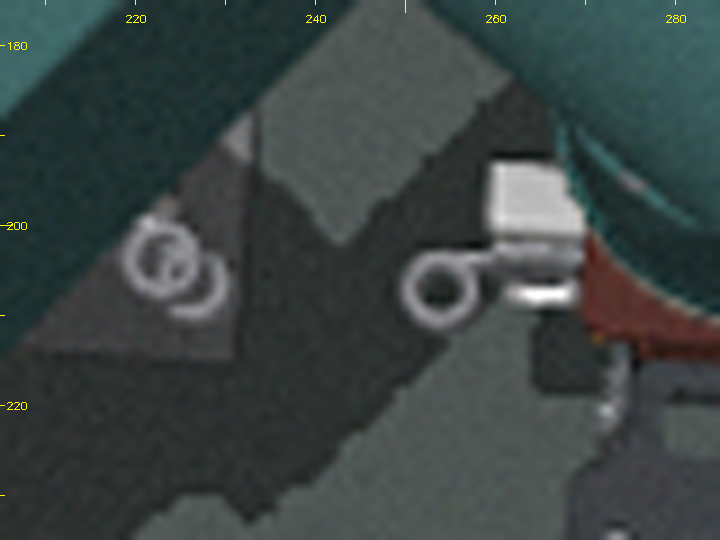

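View pics/s16.png

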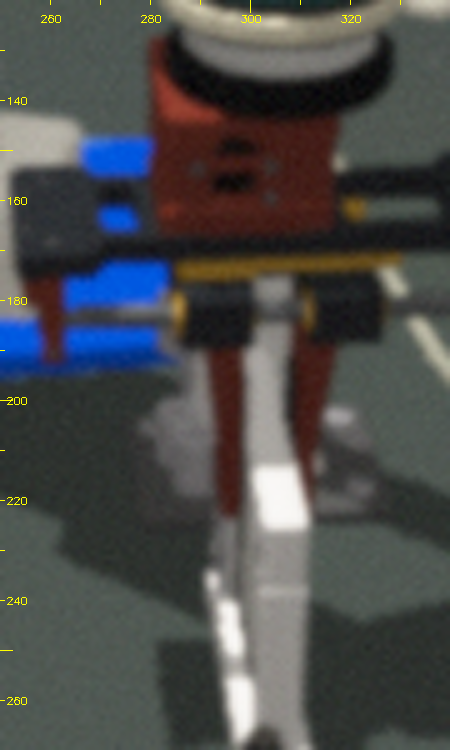

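```bash
python3 -c "
from h import *
t=optics.grab_frame('top')
k=onz(t,253.4,206.65,.088);a=onz(t,222.45,203.3,.115);print('knuckle',k,'axis',a)
th=np.radians(-3.73);X=np.array([np.cos(th),np.sin(th)]);Y=np.array([-X[1],X[0]])
e=sensors.observe()['ee_pos'];print(e,'pred knuckle',e[:2]-.017*X+.072*Y)
d=a[:2]-k[:2];print('shift in tool y(jamb x), tool x(jamb y):',d@X*1000,d@Y*1000)
d=np.array([.5663,-.2336])-(e[:2]-.017*X+.072*Y);print('robot-based',d@X*1000,d@Y*1000)
"
```

```text
knuckle [ 0.56298403 -0.29474419  0.088     ] axis [ 0.56644417 -0.23333553  0.115     ]
[ 0.57542721 -0.36647465  0.12550432] pred knuckle [ 0.56314717 -0.29352123]
shift in tool y(jamb x), tool x(jamb y): -0.5421151551051044 61.503670553230876
robot-based -0.752011417913727 59.99940919553988
```

Emit:
apply_moves:
  commands: [5,-0.6,0.5,0,0,0,-1,12,-0.6,0.5,0,0,0,-1,20,-0.6,0.5,0,0,0,-1,28,-0.6,0.5,0,0,0,-1,35,-0.6,0.5,0,0,0,-1,40,-0.6,0.5,0,0,0,-1,44,-0.6,0.5,0,0,0,-1,45,-0.6,0.5,0,0,0,-1,45,-0.6,0.5,0,0,0,-1,45,-0.6,0.5,0,0,0,-1]

```text
time_s: 20.08
ee_pos: [0.5776, -0.3217, 0.1246]
ee_rot: [2.293, 2.148, 0.0]
wrist_force: [0.8, -0.5, -3.8]
opening: 0.0159
```

```bash
python3 -c "
from h import *
np.set_printoptions(linewidth=200)
delta([.5747,-.3215,.1251],-3.7,1)
s=grab('side');crop(s,250,120,90,150,5,'s17')
t=grab('top');crop(t,205,175,80,60,9,'t17')
g=cv2.cvtColor(t['pixels'],cv2.COLOR_RGB2GRAY)
print(g[196:216,214:246])
"
```

```text
t 20.075 pos [ 0.5776 -0.3217  0.1246] yaw -3.74 F [ 0.79 -0.5  -3.83] open 0.0159
[-0.0, -2.9, -0.5] [0.0001, 0.0, -0.0006]
[[ 34  30 110 201 105 115 112 108 104  82  41  59  56  58  60  75 123 112  82  34  47  29 112 215 193 182 124  59  51  46  52  54]
 [ 23  17 104 200 106 107  99  99 100  94  89 107 100 102  97  65  81  75  53  43  45  37  92 192 199 197 181 112  63  33  45  53]
 [ 95 137 147 134  91  84  82  85  87  86  93 119 117 104  69  63  60  61  44  51  43  40  93 189 195 196 201 180  93  54  40  46]
 [255 255 249 248 245 249 245 240 191 184  90  52  59  68  59  64  68  64  42  47  44  47  55 104 126 133 141 140  98  82  52  43]
 [146 137 140 155 152 164 221 255 255 255 233 191  34  51  55  64  70  57  33  40  43  44  38  79 130  90  96  97  86  43  51  35]
 [ 67  64  64  67  76 154 235 187 152 149 189 247 191  52  58  61  58  69  66  75  66  45  38  85 159 148 157 161 145  40  45  48]
 [ 78  69  72  65 105 198 211  95  87 120 142 216 225  78  54  69 121 148 153 148 140 147 152 145 129 117 124 100  92  52  54  44]
 [ 89 108  99  68 101 164 151  73  82 112 132 175 229 127 
[... 945 characters left out ...]
 58  44  51  46  45  59  89  85  76  44  43]
 [ 60  64  60  61  61  62  62  60  62  63  61  57  66  63  71  67  60  40  39  51  47  48  41  49  47  54  82  84  83  89  75  40]
 [ 59  61  60  63  61  64  57  62  67  61  62  58  60  66  64  63  60  39  48  41  47  52  46  47  52  80  87  85  87  83  54  44]
 [ 63  71  66  66  67  65  65  64  65  65  67  63  65  62  70  70  60  46  42  48  48  42  48  48  53  88  82  84  82  76  38  47]
 [ 44  43  42  47  47  49  49  50  55  59  63  55  64  66  69  76  60  38  47  49  45  48  40  52  86  85  83  89  84  81  41  45]
 [ 47  43  48  49  47  51  46  50  46  48  43  43  43  47  43  48  47  42  48  44  45  55  83  87  87  83  85  80  86  88  74  45]]
```

View pics/t17.png

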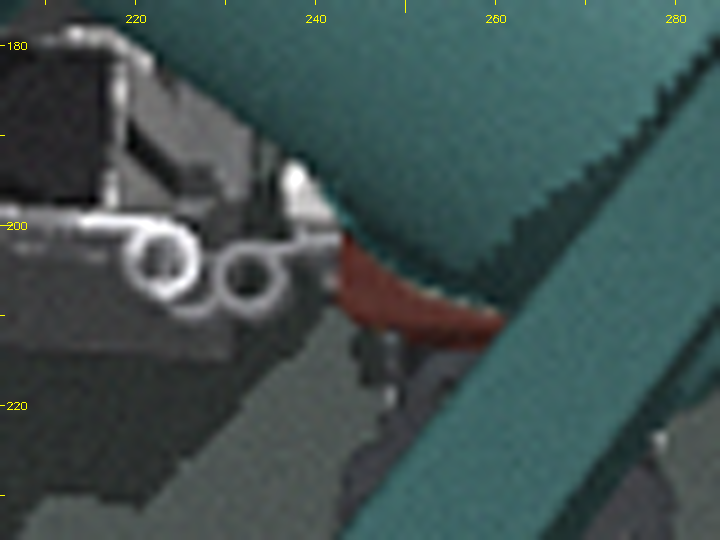

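View pics/s17.png

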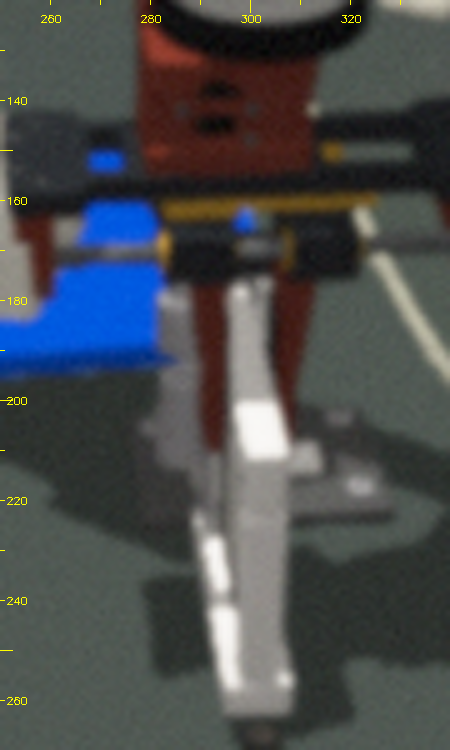

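```bash
cat > m.py <<'E'
from h import *
import sys
ku,kv,au,av=map(float,sys.argv[1:5])
t=optics.grab_frame('top')
e=sensors.observe()['ee_pos']
k=onz(t,ku,kv,.0725+e[2]-.1101);a=onz(t,au,av,.115);print('knuckle',k,'axis',a)
th=np.radians(-3.73);X=np.array([np.cos(th),np.sin(th)]);Y=np.array([-X[1],X[0]])
print(e,'pred knuckle',e[:2]-.017*X+.072*Y)
d=a[:2]-k[:2];print('shift tool x(jamb y), tool y(jamb x):',d@Y*1000,d@X*1000)
d=np.array([.5663,-.2336])-(e[:2]-.017*X+.072*Y);print('robot-based',d@Y*1000,d@X*1000)
for z in(.06,.115):print(proj(t,[.5664,-.2334,z]))
E
python3 m.py 232.25 205.5 222.5 203.35
```

```text
knuckle [ 0.56493863 -0.25027757  0.08703862] axis [ 0.56634336 -0.23343938  0.115     ]
[ 0.57754053 -0.32160552  0.12463862] pred knuckle [ 0.56526049 -0.24865211]
shift tool x(jamb y), tool y(jamb x): 16.893907008454125 0.3063503135889644
robot-based 15.087849088567076 0.05809934178715224
[225.79215001 205.96141293]
[222.48125527 203.32202807]
```

Emit:
apply_moves:
  commands: [3,0.2,-0.3,0,0,0,-1,6,0.2,-0.3,0,0,0,-1,9,0.2,-0.3,0,0,0,-1,11,0.2,-0.3,0,0,0,-1,12,0.2,-0.3,0,0,0,-1,12,0.2,-0.3,0,0,0,-1,12,0.2,-0.3,0,0,0,-1]

```text
time_s: 21.1
ee_pos: [0.5786, -0.3096, 0.1249]
ee_rot: [-2.292, -2.148, -0.0]
wrist_force: [-0.1, 0.0, -3.3]
opening: 0.0155
```

```bash
python3 -c "
from h import *
np.set_printoptions(linewidth=200)
delta([.5787,-.3066,.1251],-3.7,1)
t=grab('top');crop(t,205,180,50,40,14,'t18')
g=cv2.cvtColor(t['pixels'],cv2.COLOR_RGB2GRAY)
print(g[197:214,214:240])
"
```

```text
t 21.1 pos [ 0.5786 -0.3096  0.1249] yaw -3.73 F [-0.12  0.02 -3.26] open 0.0155
[3.0, -0.1, -0.2] [0.0, -0.0, -0.0004]
[[ 21  15 106 203 106 104 103 100 103  96  92 100  54  62  63  55 111 205 210 178  57  52  50  55  58  66]
 [ 91 134 142 132  89  86  79  84  86  89  96 103  53  61  62  61  83 156 170 161 107  73  52  42  48  57]
 [250 255 252 249 245 249 243 239 186 185  90  48  52  58  61  60  62  88 110 114  96  71  79  43  43  49]
 [146 137 139 155 150 163 221 255 255 255 235 192  40  48  50  51  47  84 151 149 144  78  58  42  43  43]
 [ 67  69  83  87  79 158 235 184 153 150 198 238 117 116 143 160 179 111 110 100 111  85  53  47  49  43]
 [ 71  68  75  72 101 196 208  90  97 129 128 167 127  97 128 135 118 109 108  84  83  66  57  57  46  43]
 [ 88 108  94  65 139 228 144  68  91 124 112  92 132  87  95 137 109  71  77  70  72  55  64  58  55  62]
 [ 68  76  71  46 135 238 135  56  96 131  87 102 141  77  85 143 132  58  43  53  47  53  57  59  62  68]
 [ 58  61  56  51  96 201 216  77  93 135  92 123 133  60  78 132 146  55  44  49  49  56  59  67  60  63]
 [ 64  59  62  53  54 152 239 129 126 137 139 143  89  62  83 135 123  65  50  42  47  60  61  58  60  58]
 [ 59  59  63  59  55  72 118 109 135 134 110  89  68  83 127 147  88  69  51  46  48  53  65  62  65  58]
 [ 59  63  57  61  59  58  52  70  80  85  76  80 118 147 132  92  75  68  36  53  45  52  58  60  62  62]
 [ 59  65  63  62  60  59  61  60  55  77 120 128 102  93  93  76  75  56  45  51  44  46  43  45  53  51]
 [ 57  59  65  59  64  66  60  64  60  61  78  82  86  72  76  76  71  44  44  49  44  55  76  62  53  45]
 [ 59  62  65  63  60  62  61  60  61  61  63  60  65  68  66  65  58  40  47  42  56  82  90  87  74  45]
 [ 58  64  62  65  61  64  62  59  60  63  68  58  64  63  66  70  62  36  48  56  83  88  87  89  76  48]
 [ 65  64  65  64  67  63  67  62  61  61  67  59  61  67  65  64  66  39  45  54  89  86  84  83  75  39]]
```

View pics/t18.png

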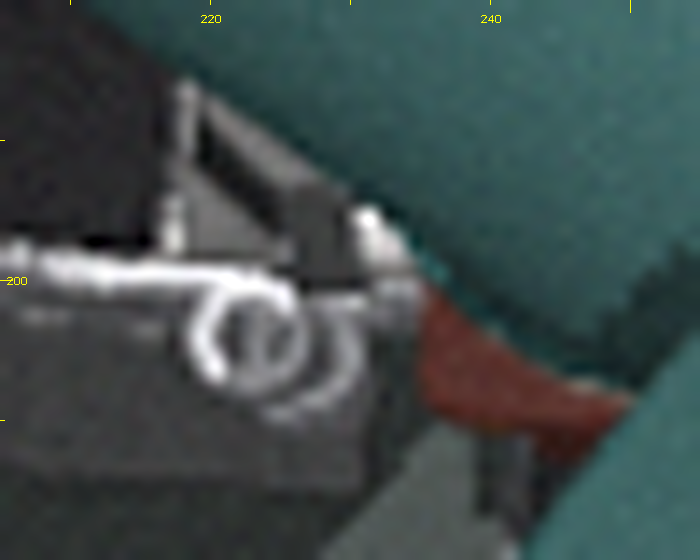

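```bash
python3 m.py 226.35 204.95 222.5 203.35
python3 -c "
from h import *
t=optics.grab_frame('top');print(proj(t,[.5664,-.2334,.0875]))"
```

```text
knuckle [ 0.56591068 -0.23792141  0.08734984] axis [ 0.56634336 -0.23343938  0.115     ]
[ 0.57855911 -0.30953557  0.12494984] pred knuckle [ 0.56627907 -0.23658215]
shift tool x(jamb y), tool y(jamb x): 4.500683904543869 0.14019553842214807
robot-based 2.977199450374769 -0.17311401668235266
[225.79215001 205.96141293]
[222.48125527 203.32202807]
[224.18914456 204.68352624]
```

Emit:
apply_moves:
  commands: [1,0,0,0,0,0,-1,2,0,0,0,0,0,-1,3,0,0,0,0,0,-1,4,0,0,0,0,0,-1,4.2,0,0,0,0,0,-1,4.2,0,0,0,0,0,-1,4.2,0,0,0,0,0,-1,4.2,0,0,0,0,0,-1]

```text
time_s: 22.25
ee_pos: [0.5788, -0.3053, 0.1249]
ee_rot: [-2.292, -2.148, -0.0]
wrist_force: [-0.2, 0.2, -3.0]
opening: 0.0153
```

```bash
python3 -c "
from h import *
np.set_printoptions(linewidth=200)
delta([.5787,-.3054,.1251],-3.7,1)
t=grab('top');crop(t,205,180,50,40,14,'t19')
s=grab('side');crop(s,255,120,80,150,5,'s19')
g=cv2.cvtColor(t['pixels'],cv2.COLOR_RGB2GRAY)
print(g[197:214,214:240])
for z in (.035,.06,.0625,.0875,.09,.115):print(z,proj(s,[.5664,-.2334,z]))
"
```

```text
t 22.25 pos [ 0.5788 -0.3053  0.1249] yaw -3.73 F [-0.22  0.2  -3.04] open 0.0153
[-0.1, -0.1, -0.2] [-0.0, -0.0001, -0.0005]
[[ 25  18 108 203 104 107  99  98 104  92  81  62  57  61 140 234 180  97  43  47  54  62  63  65  64  68]
 [ 87 138 143 134  88  84  81  86  87  91  81  56  61  58  82 140 154 131  95  57  40  56  59  57  63  66]
 [249 255 251 249 246 249 247 239 193 187  96  41  58  55  53  80  99 101 100  66  61  45  49  57  57  63]
 [148 133 137 153 149 158 220 255 255 255 227 110  46  44  47  86 162 164 142  44  46  39  43  47  51  63]
 [ 69  84  85  85  85 157 236 190 157 153 148 142 122 120 157 137 106 110 120  47  78 112  40  39  45  54]
 [ 74  76  72  77 111 190 211  92  80  67  79 118 135  87 101  91  85  73  68  49  67  81  39  47  38  44]
 [ 85 111  97  65 143 225 144  74  90  71  74 111 132  93  88  67  72  76  52  57  55  61  62  63  47  41]
 [ 66  75  70  48 138 236 139  62  73  71  75 113 137  86  83  70  66  54  43  60  60  57  64  63  61  58]
 [ 61  60  56  56  95 202 213  71  80  80  76 127 132  69  87  71  72  64  34  60  59  61  66  62  61  75]
 [ 60  58  
[... 349 characters left out ...]
65  74  81  82  78  80  80  72  60  43  45  45  41  49  53  52  58]
 [ 61  61  65  63  64  56  60  61  61  63  63  69  88  76  78  77  61  45  45  55  79  67  60  47  47  48]
 [ 60  61  67  60  62  64  65  66  63  62  66  63  69  70  64  69  64  39  43  56  87  84  81  74  44  57]
 [ 64  61  64  61  66  63  63  62  60  61  64  64  59  64  64  65  60  38  57  85  83  86  89  75  66 102]
 [ 64  67  63  65  71  64  62  66  67  62  64  60  66  69  68  68  61  35  56  89  84  79  85  76  50  71]]
0.035 [285.32269772 210.66793099]
0.06 [285.47302152 200.73875263]
0.0625 [285.48827495 199.73123455]
0.0875 [285.64308248 189.50589732]
0.09 [285.65879426 188.46810349]
0.115 [285.81828916 177.93315648]
```

View pics/t19.png

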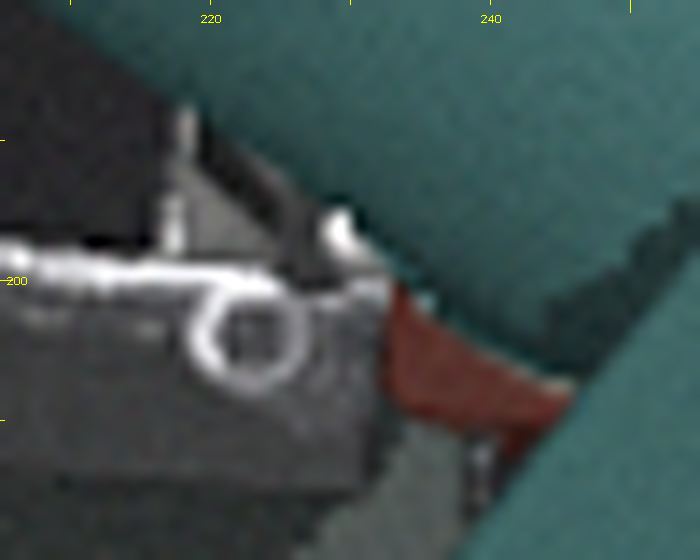

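View pics/s19.png

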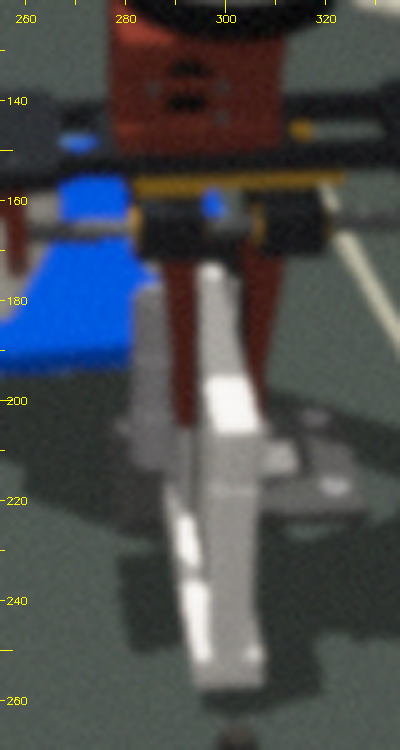

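```bash
python3 -c "
from h import *
t=optics.grab_frame('top')
th=np.radians(-3.73);Y=np.array([-np.sin(th),np.cos(th)])
A=onz(t,222.5,203.35,.115)[:2]
e=onz(t,258.7,198,.1355)[:2];k=onz(t,253.4,206.65,.088)[:2];print('staging edge->knuckle',(k-e)@Y*1000)
e=onz(t,228.05,197,.1348)[:2];print('now edge->axis (want 12, >12: move +)',(A-e)@Y*1000)
print(sensors.observe()['torque'])
"
```

```text
staging edge->knuckle 12.072626458177764
now edge->axis (want 12, >12: move +) 12.59947191366124
[-0.0412851  -0.09126806 -0.00434553]
```

```bash
python3 -c "
from h import *
s=optics.grab_frame('side')
th=np.radians(-3.73);X=np.array([np.cos(th),np.sin(th)]);Y=np.array([-X[1],X[0]])
c=np.array([.5788,-.3053])
for n,x,y,z in(('top near L',-8,-61.5,134.8),('top near R',8,-61.5,134.8),('bot near L',-13,-61.5,14.8),('bot near R',13,-61.5,14.8)):
  print(n,proj(s,[*(c+X*x/1e3+Y*y/1e3),z/1e3])+.5)
crop(s,280,180,50,90,8,'s20')
"
```

```text
top near L [298.62914109 205.37292117]
top near R [307.4805671  205.00006422]
bot near L [294.37379921 257.73565505]
bot near R [307.75948447 257.0706037 ]
```

View pics/s20.png

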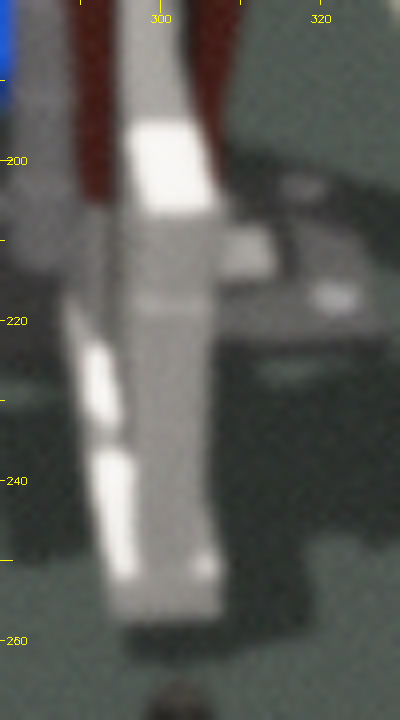

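Emit:
apply_moves:
  commands: [0.3,0,-0.2,0,0,0,-1,0.3,0,-0.2,0,0,0,-1,0.3,0,-0.2,0,0,0,-1,0.3,0,-0.2,0,0,0,-1]

```text
time_s: 22.95
ee_pos: [0.5788, -0.305, 0.1251]
ee_rot: [-2.292, -2.148, -0.0]
wrist_force: [-0.9, 0.1, -2.9]
opening: 0.0157
```

```bash
python3 -c "
from h import *
np.set_printoptions(linewidth=200)
delta([.5788,-.305,.1251],-3.7,1)
s=grab('side')
g=cv2.cvtColor(s['pixels'],cv2.COLOR_RGB2GRAY)
p=g[165:225,265:310].astype(float);p=np.clip((p-40)*2,0,255).astype(np.uint8)
cv2.imwrite('pics/s21.png',cv2.resize(p,None,fx=12,fy=12,interpolation=cv2.INTER_CUBIC)[:600])
print(np.c_[np.arange(174,218),g[174:218,278:292]])
o=sensors.observe();print(o['wrist_force'],o['torque'],o['opening'])
"
```

```text
t 22.95 pos [ 0.5788 -0.305   0.1251] yaw -3.73 F [-0.86  0.08 -2.9 ] open 0.0157
[-0.0, -0.0, 0.0] [-0.0, -0.0001, -0.0004]
[[174  76  78  77  79  81  91 106 110  97  67  47  41  41  40]
 [175  77  76  77  78  79  91 100 105  95  70  49  41  39  41]
 [176  78  77  81  80  90 104 113 124 112  87  58  43  40  42]
 [177  76  78  79  89 105 118 132 133 131 100  65  48  41  38]
 [178  76  78  83  99 107 116 121 125 118  96  64  42  36  38]
 [179  78  78  86  98 106 109 110 111 106  87  63  44  37  43]
 [180  77  80  87  92 100 108 108 110 109  88  63  45  40  36]
 [181  79  80  87  91  99  98 107 102 104  87  70  49  38  38]
 [182  78  78  85  93  94  94 101 101 102  91  67  46  42  39]
 [183  78  77  82  89  91  95  96 103  98  89  69  52  41  40]
 [184  79  75  84  92  92  97 101  99 101  88  74  50  40  36]
 [185  78  76  83  94  90  96  98  98  96  91  72  53  40  39]
 [186  78  80  86  87  91  94  96  99  98  93  73  56  43  39]
 [187  79  76  83  85  90  94 101 100 100  94  75  57  40  40]
 [188  75  70  77  83  93  94 101  99 100  93  76  58  44  39]
 [189  59  61  67  78  93  97 
[... 1193 characters left out ...]
 94  98  99 100  94  95  93  98 111]
 [209  56  54  63  76  91  98 101 100 100  97  95 100 104 112]
 [210  55  55  65  77  90  97 100  98 100 100 100  98 104 112]
 [211  55  53  61  74  88  98  97  98  98  97  95  98 101 108]
 [212  51  55  59  65  81  85  95  99  97  92  94  96 100 106]
 [213  54  56  55  58  68  74  82  86  87  85  90  99 106 105]
 [214  51  54  56  54  56  63  63  62  65  76  87  97  98 108]
 [215  53  54  59  56  53  51  55  59  59  72  85  92  95 110]
 [216  50  53  52  52  56  50  60  57  60  78  95 103 102 110]
 [217  53  55  53  55  56  53  56  53  65  85 113 115 107 113]]
[-0.09376187 -0.55403803 -3.28104761] [-0.05136516 -0.07987364  0.04010597] 0.01566626271162319
```

View pics/s21.png

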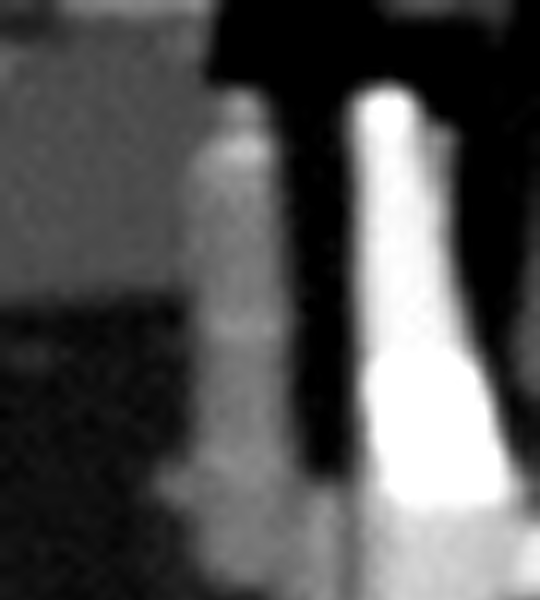

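```bash
python3 -c "
from h import *
t=grab('top','tF');s=grab('side','sF')"
```

```text
(no output)
```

View pics/sF.png

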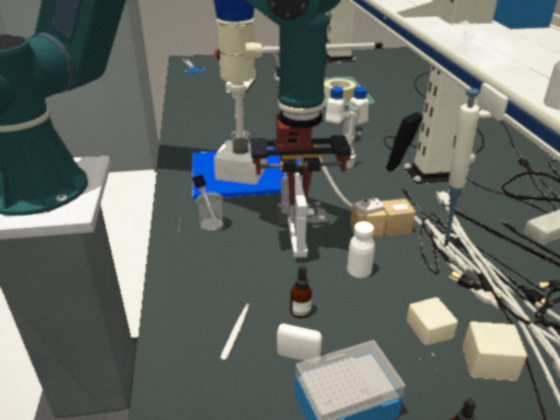

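View pics/tF.png

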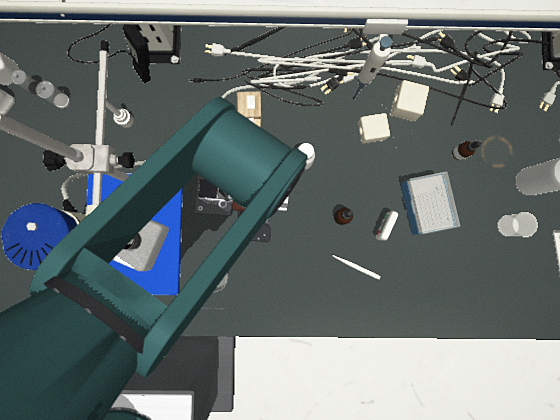

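The side view shows the pin leaning in the upright beaker near (208,205). The door hangs at the post near (297,220). The white bottle, dropper and tweezers are where they started.

```bash
python3 -c "
from workcell import robot
print(robot.sign_off())"
```

```text
the job is handed in; nothing more can be done
None
```

The pin is out of the hinge and let go in the beaker. The door is held upright with its knuckle in the post's gap, and I handed the job in at about 23 s.

- **Pin:** I pulled it straight up, lowered it into the beaker and released it. One finger pressed on it as the jaws opened, so the beaker tipped slightly. It came back upright when they opened fully, and in the last side picture the pin leans in the standing beaker.
- **Door position:** Across the door, and in height, the knuckle lines up with the post's knuckles to about 0.5–1 mm in the side view.
- **Along the entry direction:** My two checks disagree. The camera (ring and rail edge) puts the knuckle about 0.3 mm short of the axis, while the robot pose puts it about 1.5 mm past. I trusted the camera; both are inside 3 mm. The post's upper knuckle hid the door's ring at the end, so I could not see all the holes in line directly.
- **Holding:** The vertical wrist force was about -3 N, the same as when the door hung free. The sideways forces were under 1 N, so I see no sign that it rests on the post or worktop.
- **Other objects:** The white bottle, dropper bottle and tweezers look unmoved in the last pictures.

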